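# Put the matching snap lids back on two drawing tins, one lid lying on its back

## Robot

A 6-joint arm with a two-finger parallel gripper is mounted at the origin on the work surface. World frame = base frame: x ahead of the robot, y to its left, z up, the work surface at z = 0. Lengths are in m, angles in degrees, forces in N, time in s.
With the tool pointing down it reaches from about 0.275 to 0.85 m from the base axis. Payload 5.2 kg.
Tool frame: the origin (TCP) lies on the front face of the gripper's body, between the roots of the fingers; the fingertips stand 73 mm ahead of it and the grasp point (between the pads) lies bot.grasp_offset ahead of it (bot.grasp_offset is the distance from the TCP to the grasp point, in m); z points along the fingers, x is the direction in which the jaws open and shut, and the axes are right-handed (so a half turn about z gives the same grasp; the last joint's range is limited). The gripper opens to 85 mm and grips with 20 to 120 N. Pads are 22 mm wide; open, the fingers measure 114 mm over their backs; the gripper's body (76 mm by 85 mm) begins 54 mm behind the grasp point. The pads swing forward as they close: fully open they stand 13 mm farther back than shut.
Start: joints at [64.641, 14.817, 87.949, -0, 77.235, -11.62], TCP at [0.131, 0.534, 0.304] pointing down, gripper open.
Joint ranges: [-179.93, 179.93], [-52.35, 119.4], [10.71, 147.94], [-69.91, 249.91], [12.55, 155.21], [-178.61, 178.61]. Speed limits (degrees/s): [147.25, 147.25, 180, 180, 180, 180].

## Interface

Orientations are given as a 3x3 rotation matrix whose columns are the frame's x, y, z axes.
In Python, from rig import bot gives the robot as it stands.
- The arm moves only by the tool play_rows, never from a script. Its argument "rows" is a list of rows, each a list of 2 entries, a list of its own where there are three numbers: the shift along the tool's x, y, z in mm, then the turn, a rotation vector about the tool's x, y, z in degrees. A call has 1 to 8 rows; each row shifts and turns the commanded pose from where the row before left it, along the tool's axes as they then stand; what a row does not reach is not made up. A row lasts 1/8 s, in which the tool goes at most 62.5 mm and 10.7 degrees, less where a joint would pass 70% of its speed; a pose out of reach is approached as far as the arm can. A call with a gripper value outside its range is refused whole. "fingers" is the opening, from 0 (shut) to 1 (fully open), set as the call begins (left out, the last holds). The fingers move at their own pace and stop on an object; the grip force is fixed at half the most. Time passes only in rows, so rows that do not move let the fingers close. It gives the time, the measured TCP pose, the force and the opening at its end, in the units of the state.
- bot.get_obs(): the state, without advancing time (a new reading comes with each control period).
- bot.capture(name): name is "side" or "top" or "wrist"; returns the picture (420x560x3 uint8, red, green, blue); there is no depth.
- bot.camera_params(name): a dict with "fx", "fy", "cx", "cy" (pixels), "distortion" ([k1, k2, p1, p2, k3] as OpenCV has them; the pictures are not rectified), "R" (3x3) and "t" (3): a world point X has camera coordinates R X + t; the wrist camera has in their place "tool_from_camera" (4x4, takes a point from camera to tool coordinates, whose origin is the TCP and whose axes are the tool frame's). Camera axes: x right, y down, z forward; pixel columns grow to the right and rows downward; lengths in m; the calibration is good to about 2 mm. A picture is of the moment at which its call begins: read the wrist's pose just before it. camera_params takes no time and is no camera call.
- bot.job_done(): hands the job in, once; it reports no verdict.
The state is a dict: "time": time; "q": joint angles; "qvel": joint speeds; "joint_efforts": joint torques, N m; "ee_pos": TCP position; "tool_rot": TCP orientation; "ft_force": force on the tool from outside, world axes, zero at the start; "moment": the same for the moment, N m; "opening": opening from 0.0 (shut) to 1.0 (fully open).
Only numpy, scipy, OpenCV 4.12 (cv2) and the standard library are available. Lean on these libraries where they do the work, as an engineer would, in place of code of your own. Each camera call takes 0.05 s, during which the arm holds its last target.

## Task

Close up the two open drawing tins: find the lid that fits each one, set it on the right way up and press it down until it snaps fully home. One of the lids lies on its back and has to be turned over first. Leave both tins standing upright on the table and do not shift the other things that stand about.

Things in the scene. Friction and masses are not known exactly. Their poses are not given: they have to be found in the camera images.
- lid_long_center (a point): Oblong tinplate lid, 66 mm (own x) by 46 mm (own y) outside, 22 mm deep, 45 g. The point is its centre, half-way up. Own z points out of the closed top plate: down at first, since the lid lies on its back, open side up; up when right way up. Can be pinched across its 66 mm length; stands safely on a 66 mm long side wall. Half a turn about z makes no difference.
- lid_long: The same oblong lid; this point is the centre of its open edge's plane, 11 mm from its centre, same axes. Walls and top plate 2 mm thick; the open edge is rolled inwards to a 3 mm round bead.
- lid_square_center (a point): Square tinplate lid, 54 by 54 mm outside, 22 mm deep, 42 g; lies right way up, open side down. The point is its centre, half-way up. Own z points up out of the closed top plate, x and y lie along its sides. A quarter turn about z makes no difference.
- lid_square: The same square lid; this point is the centre of its open edge's plane, 11 mm from its centre, same axes. Walls and top plate 2 mm thick; the open edge is rolled inwards to a 3 mm round bead.
- tin_long: Oblong open tin holding charcoal sticks, body 58 mm (own x) by 38 mm (own y), 40 mm tall, foot 3 mm wider; takes the oblong lid, x along x. About 0.2 kg; slides on the table if pushed sideways. Origin: centre of the underside, z up. The lid's edge goes over the outside of the body with 1.2 mm of play a side.
- tin_long_rim (a point): Centre of the oblong tin's mouth, 40 mm above its underside. The lid slides down freely until it meets two snap beads on the tin's long faces, still 4 mm too high; a push of about 10 N (peaks to 20 N are fine) on the middle of the lid snaps it home: top plate on the rim, lid top 42 mm and lid edge 20 mm above the table.
- tin_square: Square open tin holding chalks, body 46 by 46 mm, 40 mm tall, foot 3 mm wider; takes the square lid. About 0.2 kg; slides on the table if pushed sideways. Origin: centre of the underside, z up, x and y along its sides. The lid's edge goes over the outside of the body with 1.2 mm of play a side.
- tin_square_rim (a point): Centre of the square tin's mouth, 40 mm above its underside. The lid slides down freely until it meets two snap beads on the tin's y faces, still 4 mm too high; a push of about 10 N (peaks to 20 N are fine) on the middle of the lid snaps it home: top plate on the rim, lid top 42 mm and lid edge 20 mm above the table.
- round_tin: Closed round tin, 66 mm across and 42 mm high; stays where it is. Origin: centre of the underside.
- tape_roll: Roll of masking tape lying flat, 100 mm across, 25 mm high; stays where it is. Origin: centre of the underside.
- mix_bowl: White mixing bowl, 110 mm across, 45 mm high; stays where it is. Origin: centre of the underside.
- brush_jar: Glass jar 72 mm across with brushes standing in it to a height of 215 mm; stays where it is. Origin: centre of the underside.
Not all that is in view belongs to the job. What is shaped like the lid_long but blue or yellow is not meant.

How it is judged (in metres and radians):
At the end, for the whole second after the job is handed in: Both tins stand upright on the table (within 5 degrees); the oblong lid sits right way up on the oblong tin and the square lid on the square tin, each snapped fully home: no more than about 2 mm above its seat, centred within 5 mm, level within 5 degrees, everything at rest and let go (z of lid_long_center in the frame of tin_long between 0.029 and 0.0328 m and horizontal distance between lid_long_center and tin_long_rim below 0.005 m and angle between each of lid_long_center, tin_long, lid_square_center, tin_square's own z axis and vertical below 0.08 rad and height (world z) of tin_long between -0.006 and 0.006 m and linear speed of each of lid_long, tin_long, lid_square, tin_square below 0.01 m/s and z of lid_square_center in the frame of tin_square between 0.029 and 0.0328 m and horizontal distance between lid_square_center and tin_square_rim below 0.005 m and height (world z) of tin_square between -0.006 and 0.006 m); the robot touches nothing.
It fails at once if a bystander (round tin, tape roll, bowl, jar of brushes) is shifted by more than 3 cm (distance of any of round_tin, tape_roll, mix_bowl, brush_jar from where it was at the start of the episode above 0.03 m).
It fails at once if one of the two tins is tipped by more than 35 degrees (angle between any of tin_long, tin_square's own z axis and vertical above 0.61 rad).
It also fails if it takes over 72 s, if anything falls off the work surface, if the arm or the gripper's body presses on something with over 40 N, if the wrist force passes 120 N, or if a joint passes its speed limit or range.

## Working session

There is one attempt and no reset: what is moved stays moved. The work goes in short steps, Python scripts to look and compute and a tool call to move; the robot and the scene stay as the last step left them, time stands still between calls to the robot, and variables do not carry over. Pictures are saved under pics/ and viewed, and the job is handed in when it is done.

Besides the shell and the picture viewer there is one more tool, called after "Request:" as a command line: name --argument value ..., lists and objects as JSON in quotes. play_rows: Moves the arm, as the interface text tells. Its arguments: {"type":"object","properties":{"rows":{"type":"array"},"fingers":{"type":"number"}},"required":["rows"]}

```bash
ls; mkdir -p pics
python3 - <<'E'
from rig import bot
import cv2,numpy as np
np.set_printoptions(precision=4,suppress=True)
print(bot.get_obs(),bot.grasp_offset)
for n in ("side","top","wrist"):
    print(n,bot.camera_params(n))
    cv2.imwrite(f"pics/{n}0.png",cv2.cvtColor(bot.capture(n),cv2.COLOR_RGB2BGR))
E
```

```text
pics
{'time': 0.0, 'q': array([ 64.643 ,  14.8596,  88.012 ,   0.0011,  77.2358, -11.6197]), 'qvel': array([-0.0264, -0.0161, -0.1238,  0.0733, -0.0593,  0.0884]), 'joint_efforts': array([  0.0024, -44.6042, -29.0572,   0.    ,   0.0119,  -0.    ]), 'ee_pos': array([0.1304, 0.5339, 0.3031]), 'tool_rot': array([[ 0.2375,  0.9714, -0.0008],
       [ 0.9714, -0.2375, -0.0017],
       [-0.0018, -0.0004, -1.    ]]), 'ft_force': array([ 0.388 , -0.5141, -0.1693]), 'moment': array([ 0.0256,  0.0369, -0.0205]), 'opening': 0.9959185979868097} 0.0539
side {'fx': 393.3944004922193, 'fy': 393.3944004922193, 'cx': 278.5264454420715, 'cy': 204.16326423290133, 'distortion': array([0.0397, 0.    , 0.    , 0.    , 0.    ]), 'R': array([[ 0.947 , -0.3207, -0.0171],
       [-0.1711, -0.4586, -0.872 ],
       [ 0.2718,  0.8288, -0.4891]]), 't': array([-0.5412,  0.147 ,  0.9736])}
top {'fx': 452.6481584187875, 'fy': 452.6481584187875, 'cx': 283.3909160556493, 'cy': 202.23080359739902, 'distortion': array([-0.1078,  0.    ,  0.    ,  0.    ,  0.    ]), 'R': array([[-0.0063, -0.9997,  0.0218],
       [-0.987 ,  0.0027, -0.1608],
       [ 0.1607, -0.0225, -0.9867]]), 't': array([-0.0292,  0.5463,  1.3171])}
wrist {'fx': 371.8379741533194, 'fy': 371.8379741533194, 'cx': 277.0781577386866, 'cy': 206.12377071862088, 'distortion': array([-0.0968,  0.    ,  0.    ,  0.    ,  0.    ]), 'tool_from_camera': array([[ 1.    , -0.0001, -0.    ,  0.0001],
       [ 0.0001,  0.9509,  0.3094, -0.0786],
       [ 0.    , -0.3094,  0.9509, -0.0706],
       [ 0.    ,  0.    ,  0.    ,  1.    ]])}
```

View pics/side0.png

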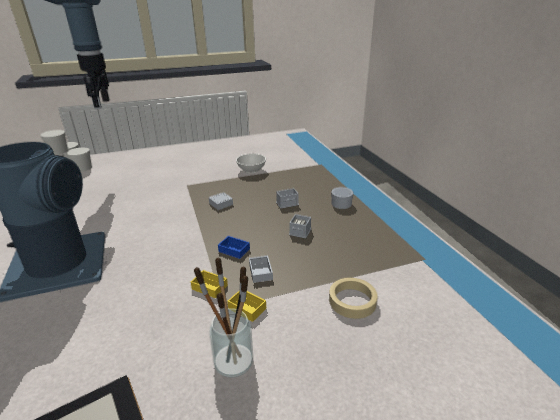

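View pics/top0.png

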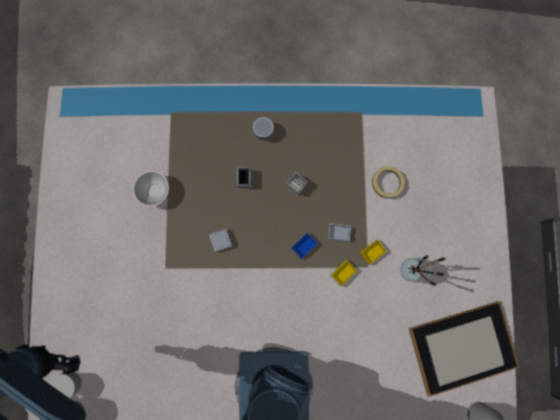

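View pics/wrist0.png

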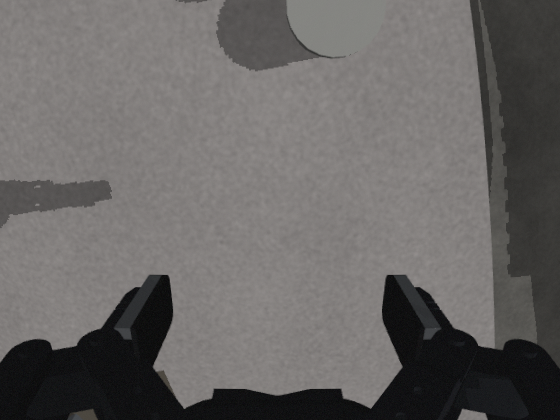

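The pictures show these candidates (top view pixels):
- **Oblong lid:** the grey one at (341,232), open side up. The blue one (306,246) and the yellow ones (345,273) and (375,252) are decoys.
- **Square lid:** grey, closed, at (221,240).
- **Tins:** the oblong tin with black charcoal at (244,177), and the square tin with chalks at (297,184). The round tin at (263,128) is a bystander.

Next I'll check close crops and measure.

```bash
cat > h.py <<'E'
import cv2,numpy as np
from rig import bot
np.set_printoptions(precision=4,suppress=True)
def cam(n,obs=None):
    p=bot.camera_params(n)
    K=np.array([[p['fx'],0,p['cx']],[0,p['fy'],p['cy']],[0,0,1.]]);D=np.array(p['distortion'])
    if 'R' in p: R=np.array(p['R']);t=np.array(p['t'])
    else:
        T=np.array(p['tool_from_camera']);Rt=np.array(obs['tool_rot']);
        Rwc=Rt@T[:3,:3];o=np.array(obs['ee_pos'])+Rt@T[:3,3];R=Rwc.T;t=-R@o
    return K,D,R,t
def rays(c,px):
    K,D,R,t=c
    u=cv2.undistortPoints(np.array(px,float).reshape(-1,1,2),K,D).reshape(-1,2)
    d=np.c_[u,np.ones(len(u))]@R
    return -R.T@t,d/np.linalg.norm(d,axis=1)[:,None]
def onplane(c,px,z):
    o,d=rays(c,px); return o+d*((z-o[2])/d[:,2])[:,None]
def tri(c1,p1,c2,p2):
    o1,d1=rays(c1,[p1]);o2,d2=rays(c2,[p2]);d1=d1[0];d2=d2[0]
    s=np.linalg.lstsq(np.c_[d1,-d2],o2-o1,rcond=None)[0]
    a=o1+s[0]*d1;b=o2+s[1]*d2
    return (a+b)/2,np.linalg.norm(a-b)
def proj(c,X):
    K,D,R,t=c
    return cv2.projectPoints(np.array(X,float).reshape(-1,1,3),cv2.Rodrigues(R)[0],t,K,D)[0].reshape(-1,2)
def save(n,img): cv2.imwrite(f"pics/{n}.png",cv2.cvtColor(img,cv2.COLOR_RGB2BGR))
E
python3 - <<'E'
from h import *
ct=cam('top')
for n,p,z in [('lidL',(341,232),.011),('lidS',(221,240),.02),('tinL',(244,177),.04),('tinS',(297,184),.04),('round',(263,128),.04),('bowl',(152,189),.04),('tape',(389,182),.02),('jar',(412,270),.05),('blue',(306,246),.01),('y1',(345,273),.01),('y2',(375,252),.01)]:
    print(n,onplane(ct,[p],z)[0])
i=cv2.imread('pics/top0.png');j=cv2.imread('pics/side0.png')
cv2.imwrite('pics/crop_t.png',cv2.resize(i[160:290,200:390],None,fx=4,fy=4,interpolation=cv2.INTER_CUBIC))
cv2.imwrite('pics/crop_s.png',cv2.resize(j[170:300,190:320],None,fx=4.5,fy=4.5,interpolation=cv2.INTER_CUBIC))
E
```

```text
lidL [ 0.4586 -0.2085  0.011 ]
lidS [0.435 0.157 0.02 ]
tinL [0.625  0.0876 0.04  ]
tinS [ 0.6029 -0.0735  0.04  ]
round [0.7808 0.0301 0.04  ]
bowl [0.5887 0.3677 0.04  ]
tape [ 0.6132 -0.3623  0.02  ]
jar [ 0.3398 -0.4131  0.05  ]
blue [ 0.4165 -0.1005  0.01  ]
y1 [ 0.3339 -0.2179  0.01  ]
y2 [ 0.3966 -0.3121  0.01  ]
```

View pics/crop_t.png

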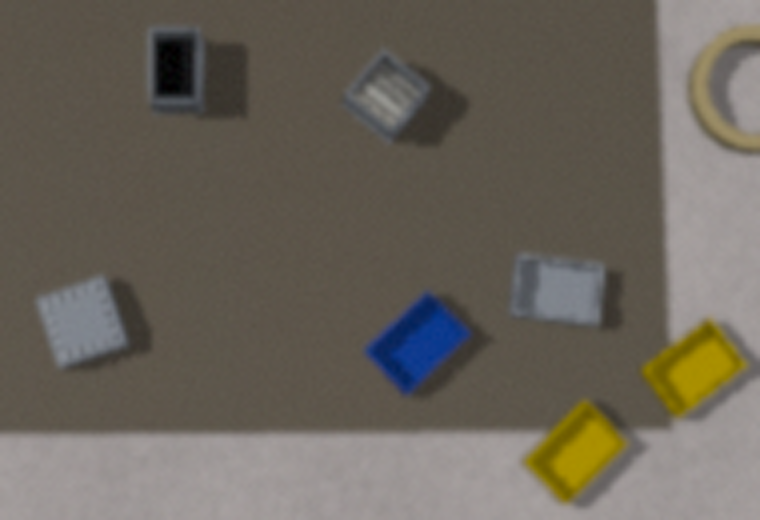

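View pics/crop_s.png

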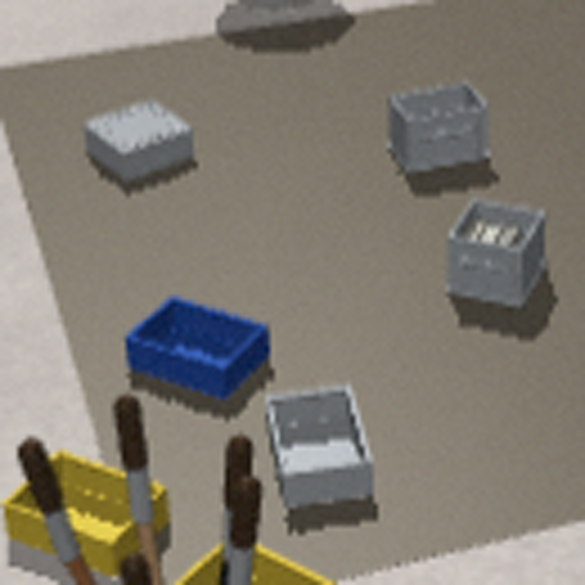

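The crops confirm the choice: the grey open lid is oblong, the grey closed one is square, and the tin contents match. I'll write a planner that prints the move numbers, then fly to a viewpoint over the mat.

```bash
cat >> h.py <<'E'
from scipy.spatial.transform import Rotation as Ro
def Rtool(yaw,tilt=0.):
    """yaw: azimuth of tool x in deg; tool down; then turned by tilt deg about the tool's own x."""
    a=np.radians(yaw);x=np.array([np.cos(a),np.sin(a),0]);z=np.array([0,0,-1.]);y=np.cross(z,x)
    return np.c_[x,y,z]@Ro.from_rotvec([np.radians(tilt),0,0]).as_matrix()
def plan(pos,R,n,p0=None,R0=None,dec=1):
    o=bot.get_obs();p=np.array(o['ee_pos']) if p0 is None else np.array(p0);Rc=np.array(o['tool_rot']) if R0 is None else R0
    w=(Ro.from_matrix(Rc).inv()*Ro.from_matrix(R)).as_rotvec(degrees=True)
    wn=np.round(w/n,1);d=(np.array(pos)-p)/n;out=[]
    for i in range(n):
        s=np.round(Rc.T@(np.array(pos)-p)*1000/(n-i),dec)
        out.append([s.tolist(),wn.tolist()])
        p=p+Rc@s/1000;Rc=Rc@Ro.from_rotvec(wn,degrees=True).as_matrix()
    print('end',p,'rotvec/row',wn)
    for i in range(0,n,8): print(str(out[i:i+8]).replace('-0.0','0').replace(' ',''))
    return p,Rc
E
python3 -c "
from h import *
plan([.45,.03,.25],Rtool(90),11,dec=0)"
```

```text
end [0.4504 0.0302 0.2497] rotvec/row [-0.   0.  -1.2]
[[[-38.0,39.0,5.0],[0,0.0,-1.2]],[[-38.0,38.0,5.0],[0,0.0,-1.2]],[[-39.0,38.0,5.0],[0,0.0,-1.2]],[[-40.0,37.0,5.0],[0,0.0,-1.2]],[[-41.0,36.0,5.0],[0,0.0,-1.2]],[[-41.0,35.0,5.0],[0,0.0,-1.2]],[[-42.0,34.0,5.0],[0,0.0,-1.2]],[[-43.0,33.0,5.0],[0,0.0,-1.2]]]
[[[-44.0,32.0,5.0],[0,0.0,-1.2]],[[-44.0,31.0,4.0],[0,0.0,-1.2]],[[-45.0,31.0,5.0],[0,0.0,-1.2]]]
```

Request:
play_rows --rows '[[[-38,39,5],[0,0,-1.2]],[[-38,38,5],[0,0,-1.2]],[[-39,38,5],[0,0,-1.2]],[[-40,37,5],[0,0,-1.2]],[[-41,36,5],[0,0,-1.2]],[[-41,35,5],[0,0,-1.2]],[[-42,34,5],[0,0,-1.2]],[[-43,33,5],[0,0,-1.2]]]'

```text
time: 1.15
ee_pos: [0.3641, 0.1667, 0.2638]
tool_rot: [[0.072, 0.997, 0.001], [0.997, -0.072, 0.0], [0.0, 0.001, -1.0]]
ft_force: [0.3, 0.7, 0.1]
opening: 1.004
```

Request:
play_rows --rows '[[[-44,32,5],[0,0,-1.2]],[[-44,31,4],[0,0,-1.2]],[[-45,31,5],[0,0,-1.2]],[[0,0,0],[0,0,0]],[[0,0,0],[0,0,0]]]'

```text
time: 1.78
ee_pos: [0.45, 0.0308, 0.2495]
tool_rot: [[0.011, 1.0, -0.002], [1.0, -0.011, 0.001], [0.001, -0.002, -1.0]]
ft_force: [0.6, 0.8, -0.5]
opening: 0.998
```

```bash
cat > snap.py <<'E'
import sys,pickle
from h import *
n=sys.argv[1];o=bot.get_obs();im=bot.capture('wrist');pickle.dump((o,im),open(f'pics/{n}.pkl','wb'));save(n,im)
print(o['time'],o['q'],o['ee_pos'],o['tool_rot'],o['ft_force'],o['opening'])
E
python3 snap.py w1
```

```text
1.775 [-10.3254   7.353  105.4589   0.0231  67.2851 -99.7282] [0.45   0.0308 0.2495] [[ 0.0106  0.9999 -0.0016]
 [ 0.9999 -0.0106  0.0007]
 [ 0.0007 -0.0016 -1.    ]] [ 0.643   0.8117 -0.5008] 0.9984043446132608
```

View pics/w1.png

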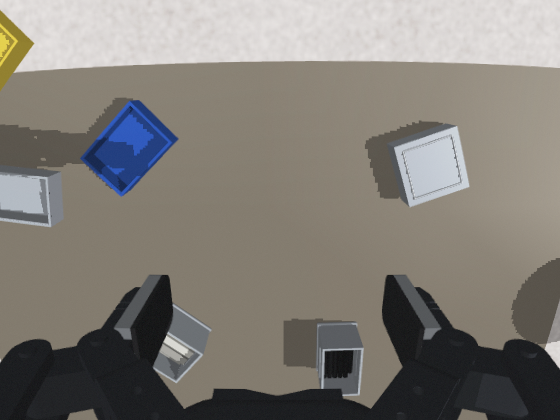

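The view shows the square lid at about (430,165), right way up. The blue decoy is at (130,147), the oblong lid is cut off at (25,195), the square tin is at (178,345) and the oblong tin at (340,358). Next I'll measure the square lid.

```bash
cat >> h.py <<'E'
import pickle
def load(n):
    o,im=pickle.load(open(f'pics/{n}.pkl','rb'));return o,im,cam('wrist',o)
def quad(im,box,thr,lo=None):
    """largest region inside box (x0,y0,x1,y1) whose gray > thr and low saturation; corners by edge-line fits"""
    x0,y0,x1,y1=box;c=im[y0:y1,x0:x1].astype(int)
    g=c.mean(2);m=((g>thr)&((c.max(2)-c.min(2))<40)).astype(np.uint8)
    m=cv2.morphologyEx(m,cv2.MORPH_CLOSE,np.ones((5,5)))
    cs,_=cv2.findContours(m,cv2.RETR_EXTERNAL,cv2.CHAIN_APPROX_NONE);k=max(cs,key=cv2.contourArea)
    h=cv2.convexHull(k);a=cv2.approxPolyDP(h,0.04*cv2.arcLength(h,True),True).reshape(-1,2)
    pts=k.reshape(-1,2).astype(float);lines=[]
    for i in range(len(a)):
        p,q=a[i].astype(float),a[(i+1)%len(a)].astype(float);L=np.linalg.norm(q-p);u=(q-p)/L;nn=np.array([-u[1],u[0]])
        s=(pts-p)@u;e=(pts-p)@nn;sel=pts[(s>.12*L)&(s<.88*L)&(abs(e)<2.5)]
        vx,vy,cx,cy=cv2.fitLine(sel.astype(np.float32),cv2.DIST_HUBER,0,.01,.01).ravel();lines.append(np.cross([cx,cy,1],[cx+vx,cy+vy,1]))
    out=[]
    for i in range(len(a)):
        X=np.cross(lines[i-1],lines[i]);out.append(X[:2]/X[2]+[x0,y0])
    return np.array(out),cv2.contourArea(k)
E
python3 - <<'E'
from h import *
o,im,c=load('w1')
g=im.astype(int).mean(2)
print(g[165,360:490].astype(int)[::2])
for thr in (130,150,170,190):
    q,A=quad(im,(350,100,500,230),thr);print(thr,q.round(1).tolist(),A)
    P=onplane(c,q,.022);print(P[:,:2].tolist(),P.mean(0),np.linalg.norm(P-np.roll(P,1,0),axis=1))
E
```

```text
[131 131 131 131 131  85  86  86  85  85  84  85  84  84  85  85  85  86
  86 135 198 198 195 174 199 200 201 201 200 202 203 202 203 203 203 204
 204 205 206 206 206 207 206 206 208 208 209 209 189 188 210 210 211 140
 140 140 140 140 140 141 142 141 141 142 141]Traceback (most recent call last):
  File "<stdin>", line 6, in <module>
  File "h.py", line 58, in quad
    vx,vy,cx,cy=cv2.fitLine(sel.astype(np.float32),cv2.DIST_HUBER,0,.01,.01).ravel();lines.append(np.cross([cx,cy,1],[cx+vx,cy+vy,1]))
                ~~~~~~~~~~~^^^^^^^^^^^^^^^^^^^^^^^^^^^^^^^^^^^^^^^^^^^^^^^^^
cv2.error: OpenCV(4.12.0) /io/opencv/modules/imgproc/src/linefit.cpp:50: error: (-215:Assertion failed) count > 0 in function 'fitLine2D_wods'
```

```bash
sed -i 's/import pickle/import pickle\nnp.cross2=None/' h.py; sed -i '/np.cross2/d' h.py
python3 - <<'E'
from h import *
o,im,c=load('w1')
for thr in (170,185):
    q,A=quad(im,(350,100,500,230),thr);print(thr,q.round(1).tolist(),A)
    P=onplane(c,q,.022);print(P[:,:2].tolist(),P.mean(0),np.linalg.norm(P-np.roll(P,1,0),axis=1))
    e=np.roll(P,-1,0)-P;print(np.degrees(np.arctan2(e[:,1],e[:,0]))%90)
    C=P.mean(0);
    print('hover')
    plan([C[0]-.005,C[1]-.0,.17],Rtool(90),4)
E
```

```text
170 [[456.5, 125.8], [468.7, 186.1], [409.6, 205.8], [394.5, 147.7]] 3871.0
[[0.40118915600496885, 0.17665227453734744], [0.45184128505807936, 0.1939679123651865], [0.468875259215798, 0.14375975256886012], [0.419170313476002, 0.12642596725018013]] [0.4353 0.1602 0.022 ] [0.0533 0.0535 0.053  0.0526]
[18.8732 18.7404 19.2254 19.6975]
hover
end [0.4302 0.1602 0.17  ] rotvec/row [-0.  -0.  -0.1]
[[[32.2,-5.2,19.9],[0,0,-0.1]],[[32.2,-5.1,20.0],[0,0,-0.1]],[[32.2,-5.0,19.9],[0,0,-0.1]],[[32.1,-5.0,20.0],[0,0,-0.1]]]
185 [[456.4, 126.3], [468.4, 186.1], [409.5, 205.4], [394.5, 147.7]] 3817.0
[[0.40162750214413634, 0.17658349692432335], [0.4518111667070529, 0.19373866121159283], [0.4685477668461836, 0.14360746778110853], [0.41917846731797453, 0.12647282630847717]] [0.4353 0.1601 0.022 ] [0.0531 0.053  0.0529 0.0523]
[18.8729 18.4619 19.1404 19.3025]
hover
end [0.4303 0.1601 0.17  ] rotvec/row [-0.  -0.  -0.1]
[[[32.1,-5.1,19.9],[0,0,-0.1]],[[32.2,-5.1,20.0],[0,0,-0.1]],[[32.2,-5.0,19.9],[0,0,-0.1]],[[32.1,-5.0,20.0],[0,0,-0.1]]]
```

```bash
python3 -c "
from h import *
plan([.430,.160,.17],Rtool(109),4,dec=0)"
```

```text
end [0.4303 0.1596 0.1698] rotvec/row [-0.  -0.  -4.9]
[[[32.0,-5.0,20.0],[0,0,-4.9]],[[32.0,-3.0,20.0],[0,0,-4.9]],[[33.0,1.0,20.0],[0,0,-4.9]],[[32.0,3.0,20.0],[0,0,-4.9]]]
```

Request:
play_rows --rows '[[[32,-5,20],[0,0,-4.9]],[[32,-3,20],[0,0,-4.9]],[[33,1,20],[0,0,-4.9]],[[32,3,20],[0,0,-4.9]],[[0,0,0],[0,0,0]],[[0,0,0],[0,0,0]]]'

```text
time: 2.58
ee_pos: [0.4308, 0.1594, 0.1704]
tool_rot: [[-0.328, 0.945, 0.001], [0.945, 0.328, -0.0], [-0.0, 0.001, -1.0]]
ft_force: [-0.5, 0.6, 0.8]
opening: 1.002
```

```bash
python3 snap.py w2
```

```text
2.575 [   6.3575   13.7361  110.3917   -0.0216   55.8385 -102.7684] [0.4308 0.1594 0.1704] [[-0.3278  0.9447  0.0006]
 [ 0.9447  0.3278 -0.0002]
 [-0.0004  0.0005 -1.    ]] [-0.5226  0.5921  0.768 ] 1.0020457709973964
```

View pics/w2.png

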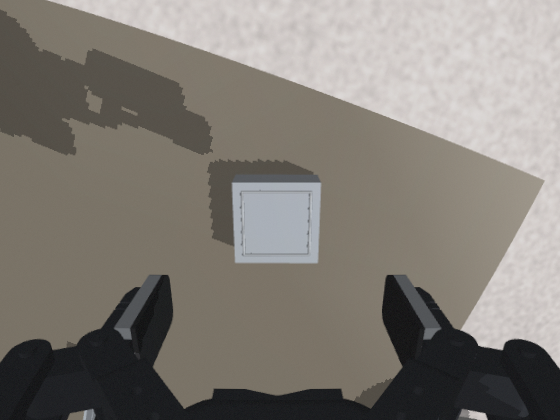

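Run:
```python
from h import *
o1,im1,c1=load('w1');o,im,c=load('w2')
g=im.astype(int).mean(2);print(g[160:200:2,277].astype(int))
q1,_=quad(im1,(350,100,500,230),170)
q,A=quad(im,(220,150,340,280),165);print(q.round(1).tolist(),A)
P=onplane(c,q,.022);print(P.mean(0),np.linalg.norm(P-np.roll(P,1,0),axis=1))
e=np.roll(P,-1,0)-P;print(np.degrees(np.arctan2(e[:,1],e[:,0]))%90)
for p in q1:
    Q=onplane(c1,[p],.022)[0];j=np.argmin(np.linalg.norm(P-Q,axis=1));print(tri(c1,p,c,q[j]))
print('tool axis yaw',np.degrees(np.arctan2(*o['tool_rot'][:2,0][::-1])))
print('rel tool mm',o['tool_rot'].T@(P.mean(0)-o['ee_pos'])*1000)
```

```text
[ 92  79  79  79  79  80  79  85  90  91  90 132 177 177 177 160 169 177
 176 176]
[[319.7, 183.0], [316.3, 262.2], [235.7, 260.4], [232.6, 183.0]] 6564.5
[0.4352 0.1598 0.022 ] [0.0529 0.0534 0.0527 0.052 ]
[18.8896 17.6987 19.1717 19.1408]
(array([0.4012, 0.176 , 0.0231]), np.float64(0.00036507474443359046))
(array([0.4515, 0.1932, 0.0231]), np.float64(0.00014197389706745517))
(array([0.4686, 0.1435, 0.0215]), np.float64(0.0006441383756497016))
(array([0.4191, 0.1262, 0.0217]), np.float64(0.00013225982216594898))
tool axis yaw 109.13808352324583
rel tool mm [ -0.9565   4.1517 148.4385]
```

Request:
play_rows --rows '[[[-1,4,30],[0,0,0]],[[0,0,40],[0,0,0]],[[0,0,22],[0,0,0]],[[0,0,6],[0,0,0]],[[0,0,0],[0,0,0]]]'

```text
time: 3.25
ee_pos: [0.4359, 0.1588, 0.0725]
tool_rot: [[-0.326, 0.946, 0.001], [0.946, 0.326, 0.0], [-0.0, 0.001, -1.0]]
ft_force: [0.6, -0.5, -0.4]
opening: 1.001
```

Request:
play_rows --rows '[[[0,0,0],[0,0,0]],[[0,0,0],[0,0,0]],[[0,0,0],[0,0,0]],[[0,0,0],[0,0,0]]]' --fingers 0.4

```text
time: 3.75
ee_pos: [0.436, 0.1592, 0.0732]
tool_rot: [[-0.327, 0.945, 0.002], [0.945, 0.327, 0.0], [-0.001, 0.002, -1.0]]
ft_force: [-0.8, -0.9, 6.9]
opening: 0.616
```

The lid is gripped at opening 0.616, about 52 mm. The +7 N upward suggests the tips just grazed the table. I'll lift it and go to a viewpoint over the tins.

```bash
python3 -c "
from h import *
o=bot.get_obs()
plan([.655,.010,.25],Rtool(90),6,p0=o['ee_pos']+[0,0,.1],dec=0)"
```

```text
end [0.6554 0.0095 0.2497] rotvec/row [0.  0.  3.2]
[[[-35.0,26.0,-13.0],[0.0,0.0,3.2]],[[-34.0,28.0,-13.0],[0.0,0.0,3.2]],[[-32.0,30.0,-13.0],[0.0,0.0,3.2]],[[-31.0,32.0,-12.0],[0.0,0.0,3.2]],[[-29.0,34.0,-13.0],[0.0,0.0,3.2]],[[-27.0,36.0,-12.0],[0.0,0.0,3.2]]]
```

Request:
play_rows --rows '[[[0,0,-20],[0,0,0]],[[0,0,-40],[0,0,0]],[[0,0,-40],[0,0,0]]]'

```text
time: 4.12
ee_pos: [0.4351, 0.1592, 0.1734]
tool_rot: [[-0.327, 0.945, 0.0], [0.945, 0.327, -0.0], [-0.0, 0.0, -1.0]]
ft_force: [1.1, 0.7, -1.2]
opening: 0.617
```

Request:
play_rows --rows '[[[-35,26,-13],[0,0,3.2]],[[-34,28,-13],[0,0,3.2]],[[-32,30,-13],[0,0,3.2]],[[-31,32,-12],[0,0,3.2]],[[-29,34,-13],[0,0,3.2]],[[-27,36,-12],[0,0,3.2]],[[0,0,0],[0,0,0]],[[0,0,0],[0,0,0]]]'

```text
time: 5.12
ee_pos: [0.6541, 0.0097, 0.2476]
tool_rot: [[0.002, 1.0, -0.001], [1.0, -0.002, 0.001], [0.001, -0.001, -1.0]]
ft_force: [-1.1, 0.1, 0.4]
opening: 0.618
```

```bash
python3 snap.py w3
```

```text
5.125 [ -8.9118  27.676   76.9508   0.0174  75.4529 -98.7896] [0.6541 0.0097 0.2476] [[ 0.0022  1.     -0.0013]
 [ 1.     -0.0022  0.0005]
 [ 0.0005 -0.0013 -1.    ]] [-1.0866  0.0962  0.3601] 0.6177397598215154
```

View pics/w3.png

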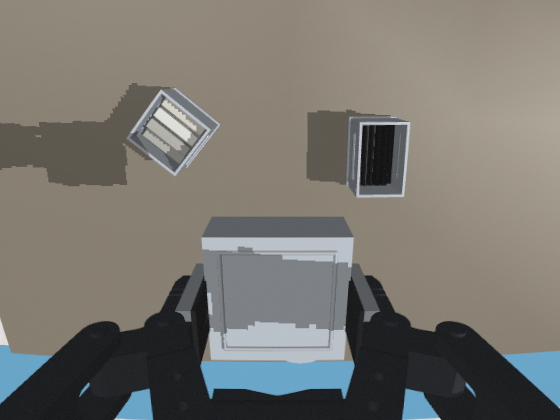

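Run:
```python
from h import *
o,im,c=load('w3')
a=cv2.resize(im[70:210,110:430],None,fx=2.4,fy=2.4,interpolation=cv2.INTER_NEAREST)
save('c3a',a)
a=cv2.resize(im[75:205,115:230],None,fx=4.6,fy=4.6,interpolation=cv2.INTER_NEAREST)
b=cv2.resize(im[75:205,330:420],None,fx=4.6,fy=4.6,interpolation=cv2.INTER_NEAREST)[:598]
save('c3',np.hstack([a[:598],b])[:598,:800])
g=im.astype(int).mean(2).astype(int)
print(g[155,340:415]);print(g[105:130,378]);print(g[185:205,378]);print(g[80:100,172],g[165:185,172])
```

```text
[ 88  87  87  88  88  87  83 110 128 107  92  91 102 125 152  99  92  90
 169 198 200  29  23  24  28  28  46  52  26  20  22  29  39  57  18  16
  20  23  20  24  23  22  19  22  23  24  23  22  20  23  21  18  35  83
  92  92  92  88 113  95  91  90  91  92 111 182 205 191 141 140 140 141
 141 142 141]
[141 140 141 140 141 141 142 141 142 136  91 109 125 105  97  96 116 169
 201 171  57  21  23  23  23]
[ 54  96  95  96  97  95  96  96  95 137 198 189 155 130 131 129 130 130
 130 130]
[132 130 132 131 131 131 129 117 129 121 115 114 115 115 115 115 116 118
 153 188] [ 83  84 102 101 102 119 177 193 183 154 127 127 128 127 127 127 129 127
 128 126]
```

View pics/c3.png

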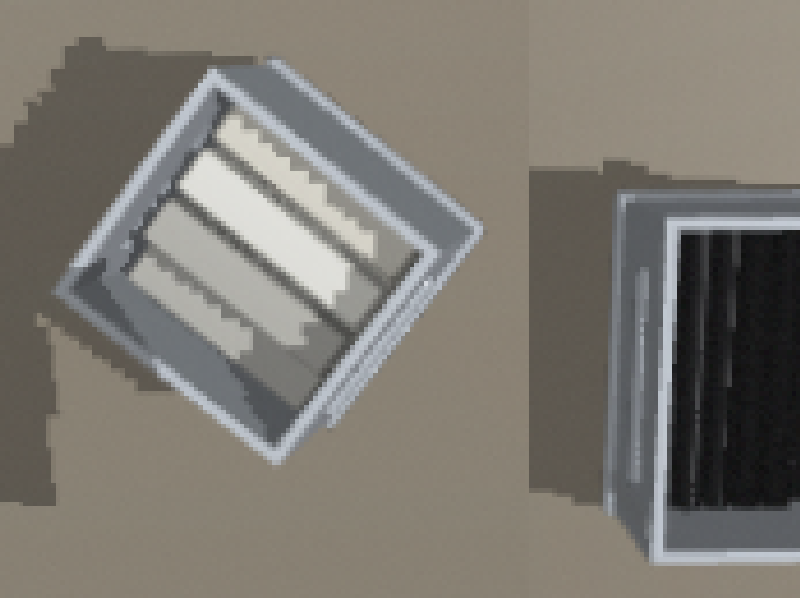

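```bash
cat >> h.py <<'E'
def ridge(im,corners,half=3.5,lo=.15,hi=.85):
    """refine a bright thin outline: per side, ridge points by centroid across, line fit, intersect"""
    g=cv2.GaussianBlur(im.astype(np.float32).mean(2),(0,0),.6);a=np.array(corners,float);L=[]
    ts=np.arange(-half,half+.01,.25)
    for i in range(len(a)):
        p,q=a[i],a[(i+1)%len(a)];u=(q-p)/np.linalg.norm(q-p);n=np.array([-u[1],u[0]]);pts=[]
        for f in np.linspace(lo,hi,40):
            P=(p+f*(q-p))[None]+ts[:,None]*n
            v=cv2.remap(g,P[:,0].astype(np.float32)[None],P[:,1].astype(np.float32)[None],cv2.INTER_LINEAR)[0]
            k=v.argmax();s=slice(max(0,k-4),k+5);w=v[s]-v[s].min()+1e-3;pts.append((w[:,None]*P[s]).sum(0)/w.sum())
        pts=np.array(pts)
        vx,vy,cx,cy=[float(x) for x in cv2.fitLine(pts.astype(np.float32),cv2.DIST_HUBER,0,.01,.01).ravel()]
        L.append(np.cross([cx,cy,1],[cx+vx,cy+vy,1]))
    X=[np.cross(L[i-1],L[i]) for i in range(len(a))]
    return np.array([x[:2]/x[2] for x in X])
def rep(c,q,z):
    P=onplane(c,q,z);e=np.roll(P,-1,0)-P
    print('centre',P.mean(0),'sides',np.linalg.norm(e,axis=1),'yaw',np.degrees(np.arctan2(e[:,1],e[:,0]))%90)
    return P
E
python3 - <<'E'
from h import *
o,im,c=load('w3')
qs=ridge(im,[(161.3,90.2),(210,128.7),(175.2,175.7),(127.4,138)]);print(qs);Ps=rep(c,qs,.04)
ql=ridge(im,[(359.5,123),(407,123),(404.5,196),(357.5,196)]);print(ql);Pl=rep(c,ql,.04)
o1,im1,c1=load('w1');print(proj(c1,Pl),proj(c1,Ps))
d=im.copy()
for p in np.r_[qs,ql]: d[int(round(p[1])),int(round(p[0]))]=(255,0,0)
a=cv2.resize(d[75:205,115:230],None,fx=4.6,fy=4.6,interpolation=cv2.INTER_NEAREST)
b=cv2.resize(d[100:210,340:420],None,fx=4.6,fy=4.6,interpolation=cv2.INTER_NEAREST)
b=cv2.copyMakeBorder(b,0,a.shape[0]-b.shape[0],0,0,cv2.BORDER_CONSTANT)
save('c3d',np.hstack([a,b])[:598,:800])
save('c1d',cv2.resize(im1[290:400,150:380],None,fx=3.4,fy=3.4,interpolation=cv2.INTER_NEAREST))
E
```

```text
[[160.5987  90.9624]
 [208.4589 129.6665]
 [174.4092 174.1328]
 [127.654  137.8344]]
centre [ 0.6085 -0.0722  0.04  ] sides [0.0442 0.044  0.0441 0.044 ] yaw [49.8235 49.9476 49.8909 49.9742]
[[360.7097 122.8572]
 [408.7378 122.9115]
 [402.7727 194.9147]
 [357.0681 196.0649]]
centre [0.629  0.0902 0.04  ] sides [0.0363 0.056  0.0364 0.0565] yaw [0.5469 0.749  1.4379 0.6283]
[[323.2122 349.0661]
 [362.2944 347.867 ]
 [358.5722 393.5608]
 [321.6741 395.2429]] [[162.0286 328.276 ]
 [201.5128 353.9621]
 [175.7168 381.3704]
 [137.2769 357.3954]]
```

View pics/c3d.png

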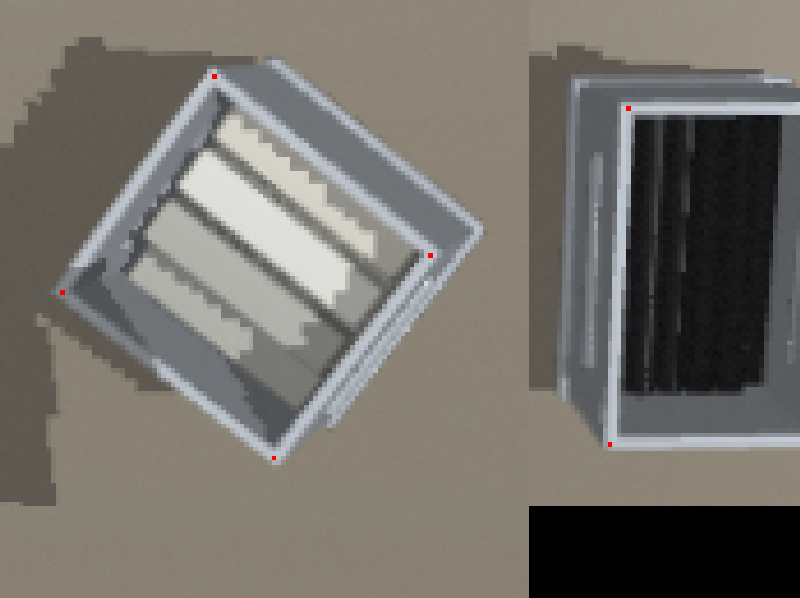

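View pics/c1d.png

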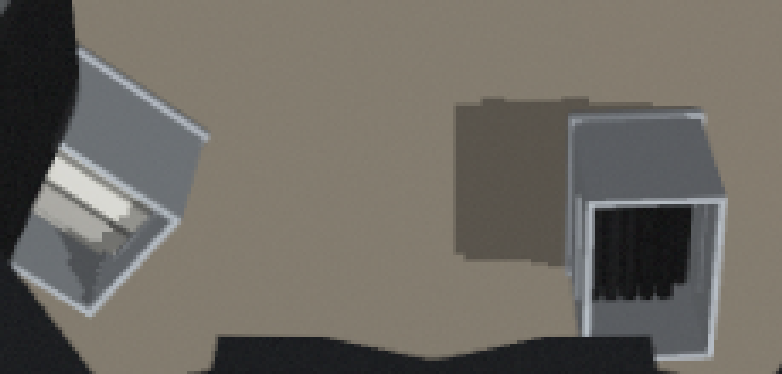

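```bash
cat >> h.py <<'E'
def ontool(px,z):
    """wrist pixels to tool coords on plane tool z"""
    p=bot.camera_params('wrist');T=np.array(p['tool_from_camera'])
    K=np.array([[p['fx'],0,p['cx']],[0,p['fy'],p['cy']],[0,0,1.]])
    u=cv2.undistortPoints(np.array(px,float).reshape(-1,1,2),K,np.array(p['distortion'])).reshape(-1,2)
    d=np.c_[u,np.ones(len(u))]@T[:3,:3].T;o=T[:3,3]
    return o+d*((z-o[2])/d[:,2])[:,None]
E
python3 - <<'E'
from h import *
o,im,c=load('w3');g=im.astype(int).mean(2).astype(int)
for x in (230,260,280,300,330): print(x,g[210:246,x],g[352:366,x])
print(g[242,196:214],g[242,344:360])
print(ontool([(278,237.5),(278,360.5),(205,242),(351.5,242)],.0512)*1000)
print(tri(c,(357.07,196.06),c,(357.07,196.06)) and '')
o1,im1,c1=load('w1')
q1=ridge(im1,[(322.9,350),(362.4,349.7),(358.6,394.5),(321.6,395)],lo=.1,hi=.75)
print(q1, tri(c1,q1[1],c,(408.74,122.91)),tri(c1,(202.9,354.4),c,(208.46,129.67)))
E
```

```text
230 [127 126 126 127 127 126 116  95  96  95  97  96  95  96  97  96  96  96
  97  96  96  96  95  95  95  96  96 150 193 193 194 192 193 193 193 193] [192 192 193 192 193 193 192 183 150 142 157 157 158 158]
260 [127 126 126 127 126 127 116  97  96  96  96  96  95  95  96  96  96  96
  97  96  97  97  95  96  96  97  96 146 194 193 193 193 194 194 193 193] [192 192 192 191 192 192 193 192 156 133 158 157 158 157]
280 [126 125 127 127 128 127 117  95  96  96  95  96  96  97  96  97  97  96
  97  97  97  96  96  96  95  96  95 145 193 193 193 193 194 193 193 194] [193 192 192 193 192 192 192 192 158 138 157 157 158 157]
300 [127 128 127 128 127 127 117  95  95  97  96  96  96  95  96  96  98  95
  96  97  96  96  96  96  96  96  95 148 193 193 193 192 194 193 193 193] [193 193 192 192 194 192 193 191 193 192 193 183 157 158]
330 [128 128 129 128 128 128 117  96  95  96  96  95  94  95  95  95  96  95
  96  95  96  96  96  96  95  97  95 152 194 193 194 194 193 195 193 192] [192 192 193 192 193 192 192 183 149 147 158 157 157 156]
[126 125 125 125 126 145 193 192 192 193 192 192 193 193 193 192 193 192] [194 194 194 194 194 194 194 195 194 155 132 128 128 129 128 130]
[[  0.2489 -27.2899  51.2   ]
 [  0.2927  26.9742  51.2   ]
 [-25.8263 -25.5054  51.2   ]
 [ 26.5135 -25.5     51.2   ]]

[[322.7575 349.2058]
 [362.1833 348.2514]
 [358.2989 394.4934]
 [321.6632 395.1343]] (array([0.6007, 0.1078, 0.0406]), np.float64(2.2173502316005142e-05)) (array([ 0.6059, -0.0404,  0.0406]), np.float64(0.0012819392472821036))
```

Rim heights triangulate to 40.6 mm and the side lengths match. The lid sits centred in the hand to within 0.3 mm. I'll move above the square tin, which stands at yaw 49.9°.

```bash
python3 -c "
from h import *
plan([.6085,-.0722,.135],Rtool(49.9),6)"
```

```text
end [ 0.6085 -0.0721  0.135 ] rotvec/row [-0.   0.   6.7]
[[[-13.7,-7.5,18.8],[0,0.0,6.7]],[[-14.5,-5.8,18.7],[0,0.0,6.7]],[[-15.1,-4.1,18.8],[0,0.0,6.7]],[[-15.5,-2.3,18.7],[0,0.0,6.7]],[[-15.6,-0.5,18.8],[0,0.0,6.7]],[[-15.6,1.3,18.7],[0,0.0,6.7]]]
```

Request:
play_rows --rows '[[[-13.7,-7.5,18.8],[0,0,6.7]],[[-14.5,-5.8,18.7],[0,0,6.7]],[[-15.1,-4.1,18.8],[0,0,6.7]],[[-15.5,-2.3,18.7],[0,0,6.7]],[[-15.6,-0.5,18.8],[0,0,6.7]],[[-15.6,1.3,18.7],[0,0,6.7]],[[0,0,0],[0,0,0]],[[0,0,0],[0,0,0]]]'

```text
time: 6.18
ee_pos: [0.6099, -0.072, 0.1363]
tool_rot: [[0.645, 0.764, 0.001], [0.764, -0.645, 0.0], [0.001, 0.001, -1.0]]
ft_force: [0.4, -0.5, -0.1]
opening: 0.62
```

```bash
python3 snap.py w4; python3 -c "
from h import *
plan([.6085,-.0722,.117],Rtool(49.9),1)
o,im,c=load('w4')
q=[np.array(onplane(cam('wrist',load('w3')[0]),[p],.04)[0]) for p in [(160.6,91),(208.5,129.7),(174.4,174.1),(127.65,137.8)]]
print(proj(c,q))"
```

```text
6.175 [-17.136   29.9183  90.4083   0.0228  59.6233 -66.9725] [ 0.6099 -0.072   0.1363] [[ 0.6451  0.7641  0.0009]
 [ 0.7641 -0.6451  0.0001]
 [ 0.0007  0.0007 -1.    ]] [ 0.4286 -0.5027 -0.0949] 0.6195893391352185
end [ 0.6085 -0.0723  0.117 ] rotvec/row [ 0.1 -0.1 -0.1]
[[[-1.3,-1.2,19.5],[0.1,-0.1,-0.1]]]
[[227.8905 208.2854]
 [321.2021 208.2201]
 [317.9062 289.6319]
 [231.8165 289.7255]]
```

View pics/w4.png

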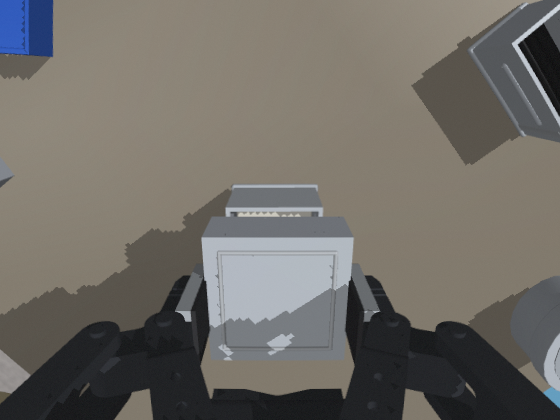

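```bash
python3 -c "
from h import *
o,im,c=load('w4');g=im.astype(int).mean(2).astype(int)
for x in (240,275,310): print(g[200:218,x])
print(g[208:211,222:234],g[208:211,314:328])
print(g[190,222:236],g[190,312:328])"
```

```text
[112 114 113 113 113 113 111 146 186 186 187 167 162 198 198 198 171 113]
[113 114 114 113 112 113 112 146 186 186 186 182 183 199 196 197 172 113]
[112 113 112 113 113 113 120 155 186 186 180 157 127 127 124 126 121 114]
[[ 85  86  90 137 187 187 186 186 186 187 187 186]
 [ 85  85  84 130 187 187 187 187 186 187 186 186]
 [ 85  85  84 130 187 187 186 187 187 187 186 186]] [[185 185 185 186 184 185 185 186 172 140 123 123 124 123]
 [185 186 185 186 186 186 185 185 172 140 122 123 123 122]
 [178 177 177 176 182 186 185 186 171 141 123 124 122 123]]
[124 122 106  84  86  86  87  96 106  98 119 118 114 112] [113 112 113 113 143 151 125 124 122 123 123 122 122 122 122 123]
```

Request:
play_rows --rows '[[[-1.7,-0.7,10],[0,0,0]],[[0,0,9],[0,0,0]],[[0,0,0],[0,0,0]],[[0,0,0],[0,0,0]]]'

```text
time: 6.72
ee_pos: [0.6081, -0.0737, 0.1163]
tool_rot: [[0.647, 0.762, -0.0], [0.762, -0.647, 0.0], [-0.0, -0.0, -1.0]]
ft_force: [0.3, 0.7, -0.5]
opening: 0.617
```

```bash
python3 -c "
from h import *
o=bot.get_obs();print(o['ee_pos'],o['ft_force']);plan([.6083,-.0725,.117],Rtool(49.9),1)"
```

```text
[ 0.6081 -0.0737  0.1163] [ 0.2791  0.6608 -0.4662]
end [ 0.6083 -0.0725  0.117 ] rotvec/row [-0.   0.  -0.2]
[[[1.0,-0.6,-0.7],[0,0.0,-0.2]]]
```

Request:
play_rows --rows '[[[0,0,3],[0,0,0]],[[0,0,3],[0,0,0]],[[0,0,3],[0,0,0]],[[0,0,0],[0,0,0]]]'

```text
time: 7.22
ee_pos: [0.6079, -0.0736, 0.107]
tool_rot: [[0.647, 0.762, -0.001], [0.762, -0.647, 0.0], [-0.0, -0.001, -1.0]]
ft_force: [-0.7, -0.5, -0.6]
opening: 0.622
```

Request:
play_rows --rows '[[[0,0,4],[0,0,0]],[[0,0,4],[0,0,0]],[[0,0,0],[0,0,0]]]'

```text
time: 7.6
ee_pos: [0.608, -0.0736, 0.0992]
tool_rot: [[0.647, 0.762, -0.0], [0.762, -0.647, 0.0], [-0.0, -0.0, -1.0]]
ft_force: [1.0, -1.1, -0.4]
opening: 0.618
```

It slides on freely with no force. I'll release it and look.

Request:
play_rows --rows '[[[0,0,1.5],[0,0,0]],[[0,0,0],[0,0,0]],[[0,0,0],[0,0,0]]]' --fingers 1.0

```text
time: 7.98
ee_pos: [0.608, -0.0737, 0.0979]
tool_rot: [[0.647, 0.762, 0.0], [0.762, -0.647, -0.0], [-0.0, 0.0, -1.0]]
ft_force: [-0.4, -0.8, -0.3]
opening: 1.0
```

Request:
play_rows --rows '[[[0,0,-20],[0,0,0]],[[0,0,-40],[0,0,0]],[[0,0,-10],[0,0,0]],[[0,0,0],[0,0,0]],[[0,0,0],[0,0,0]]]'

```text
time: 8.6
ee_pos: [0.6072, -0.0734, 0.1665]
tool_rot: [[0.647, 0.762, -0.002], [0.762, -0.647, 0.001], [-0.001, -0.002, -1.0]]
ft_force: [-1.2, -0.4, -0.7]
opening: 0.997
```

```bash
python3 snap.py w5
```

```text
8.6 [-17.3328  27.8338  89.0335   0.0005  63.2728 -66.9947] [ 0.6072 -0.0734  0.1665] [[ 0.6473  0.7622 -0.0023]
 [ 0.7622 -0.6473  0.0007]
 [-0.0009 -0.0023 -1.    ]] [-1.2239 -0.4243 -0.6658] 0.9967518886807482
```

View pics/w5.png

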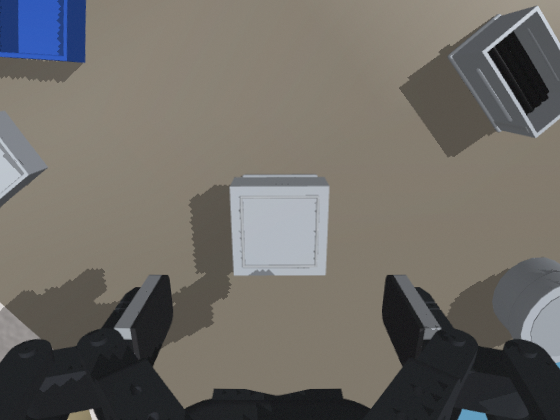

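The lid is on the tin and square to it, with its top at (279,230). Next I'll shut the fingers and press on the middle.

Request:
play_rows --rows '[[[0,0,20],[0,0,0]],[[0,0,10],[0,0,0]],[[0,0,5],[0,0,0]],[[0,0,5],[0,0,0]],[[0,0,4],[0,0,0]],[[0,0,2],[0,0,0]]]' --fingers 0

```text
time: 9.4
ee_pos: [0.6081, -0.0737, 0.1219]
tool_rot: [[0.647, 0.762, 0.0], [0.762, -0.647, -0.0], [0.0, 0.0, -1.0]]
ft_force: [-0.9, -0.3, -0.5]
opening: -0.001
```

Request:
play_rows --rows '[[[0,0,1],[0,0,0]],[[0,0,1],[0,0,0]],[[0,0,0],[0,0,0]]]'

```text
time: 9.78
ee_pos: [0.6081, -0.0737, 0.12]
tool_rot: [[0.647, 0.762, 0.0], [0.762, -0.647, -0.0], [0.0, 0.0, -1.0]]
ft_force: [-0.2, -0.1, 0.3]
opening: -0.001
```

Request:
play_rows --rows '[[[0,0,1],[0,0,0]],[[0,0,0.5],[0,0,0]],[[0,0,0.5],[0,0,0]]]'

```text
time: 10.15
ee_pos: [0.608, -0.0737, 0.1179]
tool_rot: [[0.647, 0.762, -0.0], [0.762, -0.647, -0.0], [-0.0, -0.0, -1.0]]
ft_force: [0.4, 0.3, -0.5]
opening: 0.005
```

Request:
play_rows --rows '[[[0,0,0.5],[0,0,0]],[[0,0,0.5],[0,0,0]]]'

```text
time: 10.4
ee_pos: [0.6081, -0.0737, 0.1169]
tool_rot: [[0.647, 0.762, 0.0], [0.762, -0.647, -0.0], [0.0, 0.0, -1.0]]
ft_force: [-0.2, -0.3, -0.1]
opening: -0.001
```

Request:
play_rows --rows '[[[0,0,1],[0,0,0]],[[0,0,0.7],[0,0,0]]]'

```text
time: 10.65
ee_pos: [0.608, -0.0737, 0.1151]
tool_rot: [[0.647, 0.762, -0.0], [0.762, -0.647, 0.0], [-0.0, -0.0, -1.0]]
ft_force: [0.3, -0.1, 0.3]
opening: -0.0
```

Request:
play_rows --rows '[[[0,0,0.7],[0,0,0]],[[0,0,0.7],[0,0,0]]]'

```text
time: 10.9
ee_pos: [0.6081, -0.0737, 0.1146]
tool_rot: [[0.647, 0.762, 0.0], [0.762, -0.647, -0.0], [0.0, 0.0, -1.0]]
ft_force: [-3.7, 0.3, 9.7]
opening: 0.004
```

Request:
play_rows --rows '[[[0,0,0.4],[0,0,0]],[[0,0,0],[0,0,0]]]'

```text
time: 11.15
ee_pos: [0.608, -0.0736, 0.1146]
tool_rot: [[0.647, 0.762, 0.0], [0.762, -0.647, -0.0], [0.0, 0.001, -1.0]]
ft_force: [-2.9, -0.1, 8.4]
opening: -0.001
```

Run:
```python
from h import *
o,im,c=load('w5')
g=im.astype(int).mean(2);print(g[172:196,279].astype(int));print(g[266:280,250].astype(int), g[230,226:238].astype(int),g[230,320:334].astype(int))
for z in (.042,.046):
    P=onplane(c,[(230.5,186.5),(328.5,186.5),(326.5,273.5),(233,273.5)],z);rep(c,proj(c,P),z)
o2,im2,c2=load('w2');g=im2.astype(int).mean(2)
print(g[176:188,277].astype(int),g[256:268,277].astype(int))
```

```text
[123 118 127 163 163 124 113 111 113 111 112 111 111 119 153 184 183 184
 185 185 184 186 185 177]
[177 172 177 183 184 183 183 174 140 122 120 120 118 119] [ 82  81  82  81  83 130 184 185 184 184 184 185] [183 185 185 184 184 183 184 158 124 121 119 121 120 120]
centre [ 0.6082 -0.0719  0.042 ] sides [0.0533 0.0529 0.0551 0.0529] yaw [49.6745 50.9136 49.6673 48.9598]
centre [ 0.6069 -0.0709  0.046 ] sides [0.0522 0.0518 0.0539 0.0518] yaw [49.6745 50.9136 49.6673 48.9598]
[ 90  91  91  89  90  90 132 177 177 176 177 176] [165 174 174 175 175 176 161 130 113 113 114 113]
```

Run:
```python
from h import *
o,im,c=load('w5');o2,im2,c2=load('w2')
g=im2.astype(int).mean(2);print(g[222,228:242].astype(int),g[222,312:326].astype(int))
def d(c,a,b,z): P=onplane(c,[a,b],z);return np.linalg.norm(P[0]-P[1])
for z in (.02,.022,.024): print('w2',z,d(c2,(277,182),(277,262.7),z))
for z in (.042,.044,.046): print('w5',z,d(c,(250,185.9),(250,273.9),z),d(c,(231.0,230),(327.6,230),z))
```

```text
[ 79  79  78  78  87 135 175 176 175 175 174 175 175 162] [177 178 178 178 178 178 177 153 116 117 116 117 117 116]
w2 0.02 0.0547608139573695
w2 0.022 0.05426515419262973
w2 0.024 0.0537694944278899
w5 0.042 0.053472742234842816 0.054541809060267246
w5 0.044 0.052924975770480207 0.0539830912414266
w5 0.046 0.05237720930611768 0.05342437342258581
```

Request:
play_rows --rows '[[[0,0,0.6],[0,0,0]],[[0,0,0],[0,0,0]]]'

```text
time: 11.4
ee_pos: [0.608, -0.0737, 0.1146]
tool_rot: [[0.647, 0.762, 0.001], [0.762, -0.647, -0.0], [0.0, 0.001, -1.0]]
ft_force: [-5.4, 1.2, 12.7]
opening: -0.001
```

Request:
play_rows --rows '[[[0,0,0.6],[0,0,0]],[[0,0,0],[0,0,0]]]'

```text
time: 11.65
ee_pos: [0.6081, -0.0737, 0.1146]
tool_rot: [[0.647, 0.762, 0.001], [0.762, -0.647, -0.001], [0.0, 0.001, -1.0]]
ft_force: [-5.7, 0.7, 15.8]
opening: -0.002
```

Request:
play_rows --rows '[[[0,0,0.4],[0,0,0]],[[0,0,0],[0,0,0]]]'

```text
time: 11.9
ee_pos: [0.6081, -0.0737, 0.1146]
tool_rot: [[0.647, 0.762, 0.001], [0.762, -0.647, -0.001], [0.0, 0.001, -1.0]]
ft_force: [-7.0, 2.5, 19.6]
opening: -0.002
```

Request:
play_rows --rows '[[[0,0,-5],[0,0,0]],[[0,0,-25],[0,0,0]],[[0,0,-25],[0,0,0]],[[0,0,0],[0,0,0]],[[0,0,0],[0,0,0]]]'

```text
time: 12.52
ee_pos: [0.6076, -0.0736, 0.166]
tool_rot: [[0.647, 0.762, -0.001], [0.762, -0.647, 0.0], [-0.0, -0.001, -1.0]]
ft_force: [0.2, -1.4, -0.6]
opening: -0.002
```

```bash
python3 snap.py w6
python3 - <<'E'
from h import *
save('side1',bot.capture('side'))
j=cv2.imread('pics/side1.png');cv2.imwrite('pics/s1c.png',cv2.resize(j[170:250,260:330],None,fx=7,fy=7,interpolation=cv2.INTER_NEAREST))
E
```

```text
12.525 [-17.3332  27.8704  89.0597   0.0011  63.1346 -66.9933] [ 0.6076 -0.0736  0.166 ] [[ 0.6473  0.7622 -0.0011]
 [ 0.7622 -0.6473  0.0004]
 [-0.0004 -0.001  -1.    ]] [ 0.213  -1.3988 -0.6293] -0.0016549551334022216
```

View pics/w6.png

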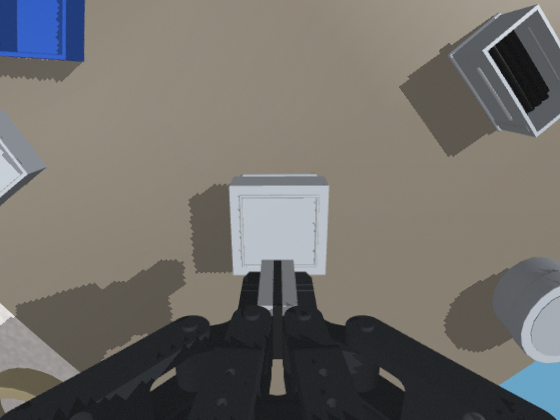

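View pics/s1c.png

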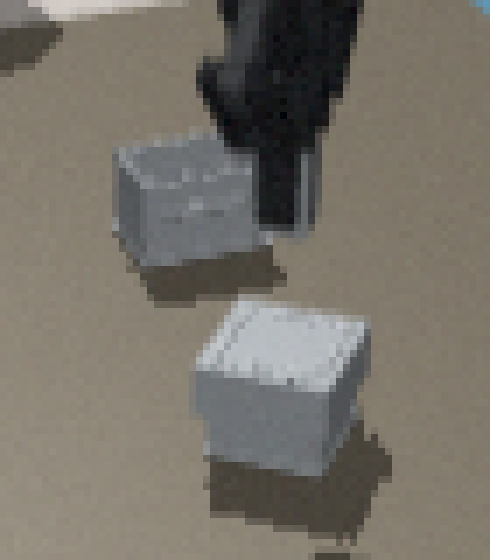

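Run:
```python
from h import *
def zat(c,o,px,yt):
    O,d=rays(c,[px]);O=o['tool_rot'].T@(O-o['ee_pos']);d=o['tool_rot'].T@d[0]
    return (O+d*((yt-O[1])/d[1]))[2]
def prof(im,x,a,b): return im.astype(int).mean(2)[a:b,x].astype(int)
for n,x,a,b in (('w4',275,180,212),('w6',279,170,192)):
    o,im,c=load(n);print(n,prof(im,x,a,b))
for n,x,rf,rt,dy in (('w4',275,185.0,206.9,+.0015),('w6',279,174.4,185.8,-.0025),('w5',279,174.4,185.8,-.0025)):
    o,im,c=load(n);
    for zf in (.0,.003):
        P=onplane(c,[(x,rf)],zf)[0];yt=(o['tool_rot'].T@(P-o['ee_pos']))[1]
        print(n,zf,'top z',o['ee_pos'][2]-zat(c,o,(x,rt),yt+dy), 'if dy +-1', o['ee_pos'][2]-zat(c,o,(x,rt),yt+dy+.001))
```

```text
w4 [124 123 124 123 141 173 183 164 113 112 113 112 112 112 114 113 113 112
 112 112 113 114 114 113 112 113 112 146 186 186 186 182]
w6 [130 129 128 134 162 182 156 118 118 116 118 117 117 117 117 152 194 193
 195 194 194 195]
w4 0.0 top z 0.035842059214567776 if dy +-1 0.03279029331096213
w4 0.003 top z 0.038256426224842474 if dy +-1 0.03520466032123683
w6 0.0 top z 0.03824327705151043 if dy +-1 0.0344833883731219
w6 0.003 top z 0.04087651057378136 if dy +-1 0.03711662189539286
w5 0.0 top z 0.03828571791211002 if dy +-1 0.03452582923372152
w5 0.003 top z 0.04091820741480162 if dy +-1 0.03715831873641312
```

The lid didn't move under 19.6 N, and the tip stopped at 0.1146 − 0.073 ≈ 0.042. The image estimate is also near 42 mm, so it appears to be home. I'll check again from another viewpoint later. Now on to the oblong lid.

```bash
python3 -c "
from h import *
plan([.465,-.20,.19],Rtool(90),6,dec=0)"
```

```text
end [ 0.4652 -0.1997  0.1897] rotvec/row [-0.   0.  -6.7]
[[[-31.0,-4.0,-4.0],[0,0.0,-6.7]],[[-31.0,-8.0,-4.0],[0,0.0,-6.7]],[[-30.0,-12.0,-4.0],[0,0.0,-6.7]],[[-28.0,-15.0,-4.0],[0,0.0,-6.7]],[[-26.0,-18.0,-4.0],[0,0.0,-6.7]],[[-23.0,-21.0,-4.0],[0,0.0,-6.7]]]
```

Request:
play_rows --rows '[[[-31,-4,-4],[0,0,-6.7]],[[-31,-8,-4],[0,0,-6.7]],[[-30,-12,-4],[0,0,-6.7]],[[-28,-15,-4],[0,0,-6.7]],[[-26,-18,-4],[0,0,-6.7]],[[-23,-21,-4],[0,0,-6.7]],[[0,0,0],[0,0,0]],[[0,0,0],[0,0,0]]]' --fingers 1.0

```text
time: 13.62
ee_pos: [0.466, -0.1997, 0.1903]
tool_rot: [[0.004, 1.0, -0.0], [1.0, -0.004, 0.001], [0.001, -0.0, -1.0]]
ft_force: [0.3, 0.2, -0.4]
opening: 0.999
```

```bash
python3 snap.py w7
```

```text
13.625 [ -35.8312   16.693   102.7331    0.0266   60.6178 -125.59  ] [ 0.466  -0.1997  0.1903] [[ 0.0044  1.     -0.0004]
 [ 1.     -0.0044  0.0008]
 [ 0.0008 -0.0004 -1.    ]] [ 0.3488  0.248  -0.4085] 0.9990516688538538
```

View pics/w7.png

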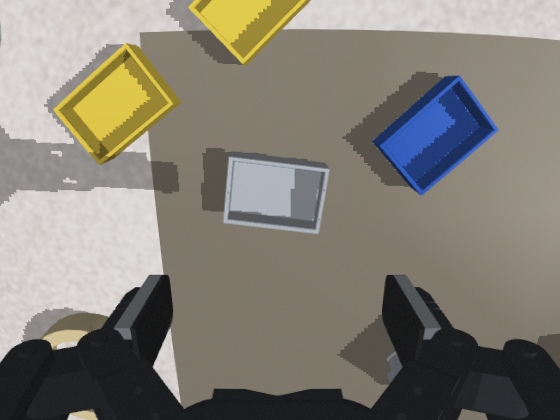

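The view shows the oblong lid on its back with corners at about (230,157), (328,167), (319,233) and (224,222). There is free space around it.

Run:
```python
from h import *
o,im,c=load('w7')
q=ridge(im,[(230,158),(327.5,168),(318.5,232),(225,221)]);print(q);P=rep(c,q,.022)
print((o['tool_rot'].T@(P.mean(0)-o['ee_pos'])*1000))
e=P[1]-P[0];print('long yaw',np.degrees(np.arctan2(e[1],e[0])),np.degrees(np.arctan2(*(P[2]-P[3])[[1,0]])))
o1,im1,c1=load('w1'); print(proj(c1,P))
print(im1[190:232:2,60].mean(1).astype(int))
save('c1L',cv2.resize(im1[155:235,0:80],None,fx=7,fy=7,interpolation=cv2.INTER_NEAREST))
a=cv2.resize(im[145:245,215:340],None,fx=6,fy=6,interpolation=cv2.INTER_NEAREST)
save('c7',a)
```

```text
[[230.6763 158.424 ]
 [327.2428 170.1536]
 [316.7123 231.6078]
 [225.0825 220.8889]]
centre [ 0.458  -0.2009  0.022 ] sides [0.0636 0.0437 0.0636 0.0436] yaw [82.7004 82.4978 82.5919 82.5292]
[ -1.453   -7.947  168.3025]
long yaw 82.70035802049769 82.59189458941671
[[-19.4005 170.5412]
 [ 46.5832 177.8256]
 [ 49.9853 225.244 ]
 [-13.8982 216.9791]]
[131 131 131 131 131 131 132 132 131 131 131 130 131 131 132 129 121 122
 123 121 122]
```

View pics/c7.png

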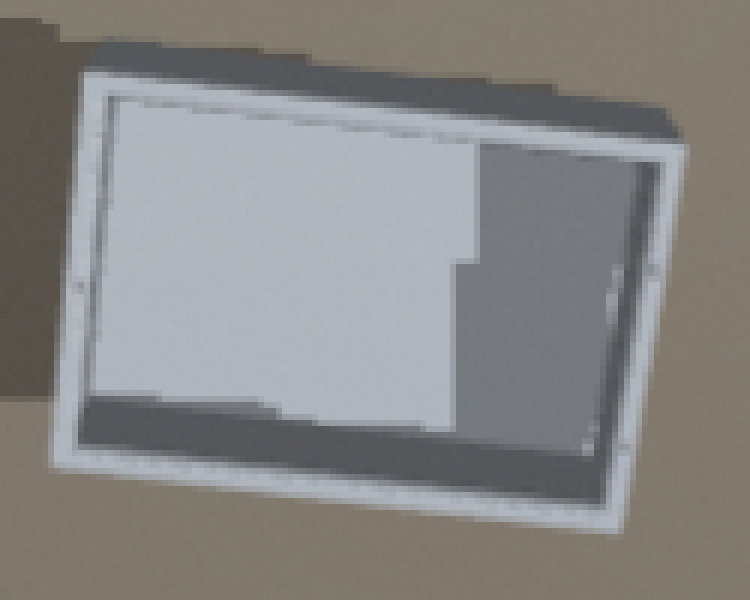

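View pics/c1L.png

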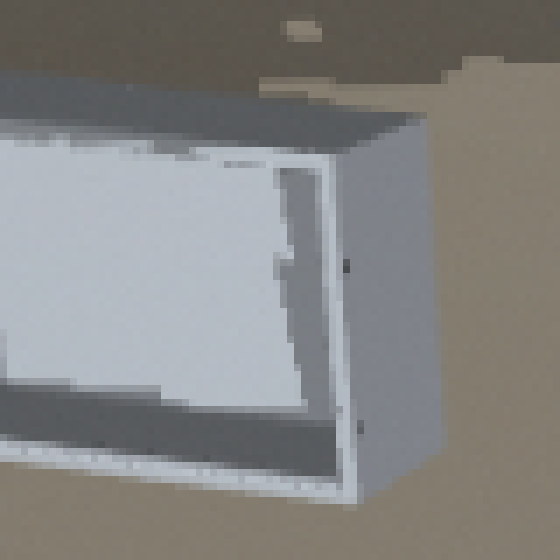

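```bash
cat > ik.py <<'E'
from h import *
from scipy.optimize import least_squares
S=[(np.array([64.643,14.8596,88.012,.0011,77.2358,-11.6197]),np.array([.1304,.5339,.3031]))]
for n in ('w1','w2','w3','w4','w5','w6','w7'):
    o=load(n)[0];S.append((np.array(o['q']),np.array(o['ee_pos'])))
def wr(p,q):
    a,b=np.radians(q[1]),np.radians(q[1]+q[2]);L1,L2,r0,h,off,e=p
    # L1 from vertical, forearm dir angle b from vertical, e = elbow offset
    return np.array([r0+L1*np.sin(a)+L2*np.sin(b)+e*np.cos(b),h+L1*np.cos(a)+L2*np.cos(b)-e*np.sin(b)])
def res(p):
    out=[]
    for q,x in S:
        c,s=np.cos(np.radians(q[0])),np.sin(np.radians(q[0]))
        r=c*x[0]+s*x[1];l=-s*x[0]+c*x[1];m=wr(p,q);out+=[m[0]-r,m[1]-x[2],p[4]-l]
    return np.array(out)
f=least_squares(res,[.4,.4,0,.1,.1,.0],x_scale=.1)
if __name__=='__main__':
    print(f.x,np.abs(f.fun).max())
    for q,x in S: print(q[1:3].sum()+q[4])
E
python3 ik.py
```

```text
[ 0.5345  0.4253 -0.0004 -0.0616  0.1108  0.0588] 0.0004844302266703293
180.10739999999998
180.09701121744942
179.966337243781
180.07963384273285
179.94996662511005
180.14014021219805
180.06467098766868
180.04388761854432
```

```bash
cat >> ik.py <<'E'
def ik(pos,R,Lt):
    p=f.x.copy();p[3]+=Lt
    w=np.array(pos)-Lt*R[:,2];rho=np.hypot(w[0],w[1]);q1=np.arctan2(w[1],w[0])-np.arcsin(p[4]/rho);r=np.sqrt(rho**2-p[4]**2)
    g=least_squares(lambda q:wr(p,[0,q[0]*50,q[1]*100])-[r,w[2]],[.2,1.1]);q2,q3=g.x[0]*50,g.x[1]*100
    # wrist: forearm frame
    b=np.radians(q2+q3);c,s=np.cos(q1),np.sin(q1)
    fa=np.array([c*np.sin(b),s*np.sin(b),np.cos(b)]);q5=np.degrees(np.arccos(fa@R[:,2]))
    return np.round([np.degrees(q1),q2,q3,q5,np.abs(g.fun).max()*1000],1)
if __name__=='__main__':
    C=np.array([.458,-.2009,.011]);T=np.array([.43,.03,.023])
    for Lt in (.2,.25,.3):
        for n,c,y in (('A',C,82.6),('B',T,90)):
            for t in (-45,-35,-25,0,35,45,55,65): 
                R=Rtool(y,t);print(Lt,n,t,ik(c-R@[0,0,.0634],R,Lt))
E
python3 ik.py | tail -48
```

```text
0.2 A -45 [-52.8  25.7 136.4  34.4   0. ]
0.2 A -35 [-48.5  22.2 131.1  22.2   0. ]
0.2 A -25 [-44.5  21.2 125.3  19.7   0. ]
0.2 A 0 [-36.5  25.8 109.8  44.3   0. ]
0.2 A 35 [-29.8  40.6  89.1  83.3   0. ]
0.2 A 45 [-28.7  45.5  84.   93.4   0. ]
0.2 A 55 [-27.8  50.4  79.3 102.9   0. ]
0.2 A 65 [-27.1  55.2  75.3 112.    0. ]
0.2 B -45 [-19.8  20.9 147.4  34.2   0. ]
0.2 B -35 [-17.1  15.7 141.1  14.4   0. ]
0.2 B -25 [-14.9  14.3 134.7   9.2   0. ]
0.2 B 0 [-10.9  19.4 118.8  41.8   0. ]
0.2 B 35 [-8.  35.  99.  80.8  0. ]
0.2 B 45 [-7.6 40.  94.2 90.5  0. ]
0.2 B 55 [-7.2 45.  90.  99.7  0. ]
0.2 B 65 [ -7.   50.   86.3 108.4   0. ]
0.25 A -45 [-58.   27.8 141.2  38.8   0. ]
0.25 A -35 [-52.   22.3 135.   24.    0. ]
0.25 A -25 [-46.6  20.6 128.1  19.2   0. ]
0.25 A 0 [-36.5  25.8 109.8  44.3   0. ]
0.25 A 35 [-28.9  43.4  84.7  85.1   0. ]
0.25 A 45 [-27.6  49.2  78.1  95.6   0. ]
0.25 A 55 [-26.7  55.1  72.  105.7   0. ]
0.25 A 65 [-26.   60.9  66.5 115.2   0. ]
0.25 B -45 [-23.6  25.5 153.4  44.    0. ]
0.25 B -35 [-19.3  16.1 145.5  18.6   0. ]
0.25 B -25 [-16.   13.5 137.7  
[... 160 characters left out ...]
9   0. ]
0.25 B 65 [ -6.5  55.4  78.4 111.    0. ]
0.3 A -45 [-64.4  31.2 145.9  43.5   0. ]
0.3 A -35 [-56.   22.9 138.9  26.3   0. ]
0.3 A -25 [-48.8  20.  131.   18.9   0. ]
0.3 A 0 [-36.5  25.8 109.8  44.3   0. ]
0.3 A 35 [-28.   46.3  80.   87.    0. ]
0.3 A 45 [-26.7  53.1  71.8  98.2   0. ]
0.3 A 55 [-25.7  60.   64.  109.    0. ]
0.3 A 65 [-25.   66.9  56.5 119.2   0. ]
0.3 B -45 [-29.3  36.  160.6  59.9   0. ]
0.3 B -35 [-22.   17.4 150.1  23.8   0. ]
0.3 B -25 [-17.3  12.9 140.8   7.6   0. ]
0.3 B 0 [-10.9  19.4 118.8  41.8   0. ]
0.3 B 35 [-7.3 40.6 90.5 83.7  0. ]
0.3 B 45 [-6.8 47.4 83.  94.4  0. ]
0.3 B 55 [ -6.4  54.2  76.  104.5   0. ]
0.3 B 65 [ -6.1  61.   69.6 114.2   0. ]
```

Run:
```python
from ik import *
C=np.array([.458,-.2009,.011]);R=Rtool(82.6,40);p=C-R@[0,0,.0642]
print(ik(p,R,.25))
T=np.array([.47,.05,.023])
for t in (-50,-45,45):
    R2=Rtool(0,t);print(t,ik(T-R2@[0,0,.0642],R2,.25),T-R2@[0,0,.0642])
print('grasp tcp',p)
plan(p-R@[0,0,.07],R,5,dec=1)
```

```text
[-28.2  46.3  81.3  90.5   0. ]
-50 [ 20.2  39.2 104.6  68.8   0. ] [0.47   0.0992 0.0643]
-45 [ 18.3  36.6 105.7  64.9   0. ] [0.47   0.0954 0.0684]
45 [-32.9  34.1 111.9  68.1   0. ] [0.47   0.0046 0.0684]
grasp tcp [ 0.4989 -0.2062  0.0602]
end [ 0.5436 -0.212   0.1138] rotvec/row [8.  0.5 1.4]
[[[-2.5,15.5,15.3],[8.0,0.5,1.4]],[[-2.2,17.5,13.0],[8.0,0.5,1.4]],[[-1.8,19.2,10.4],[8.0,0.5,1.4]],[[-1.4,20.5,7.6],[8.0,0.5,1.4]],[[-1.0,21.4,4.6],[8.0,0.5,1.4]]]
```

Tilting outward would run the wrist near its limit. So I'll pick the lid up with the tool leaning inward (+40°), then stand it up with the tool leaning sideways (−50°). That makes a 90° turn about the lid's x, with a free choice of yaw.

Request:
play_rows --rows '[[[-2.5,15.5,15.3],[8,0.5,1.4]],[[-2.2,17.5,13],[8,0.5,1.4]],[[-1.8,19.2,10.4],[8,0.5,1.4]],[[-1.4,20.5,7.6],[8,0.5,1.4]],[[-1,21.4,4.6],[8,0.5,1.4]],[[0,0,0],[0,0,0]],[[0,0,0],[0,0,0]]]'

```text
time: 14.55
ee_pos: [0.5434, -0.2117, 0.1143]
tool_rot: [[0.128, 0.76, -0.637], [0.992, -0.099, 0.082], [-0.001, -0.643, -0.766]]
ft_force: [-0.5, -0.1, 0.9]
opening: 1.0
```

```bash
python3 snap.py w8
python3 - <<'E'
from ik import *
C=np.array([.458,-.2009,.011]);R=Rtool(82.6,40);p=C-R@[0,0,.0642]
plan(p,R,3,dec=1)
o,im,c=load('w8')
print('lid centre in tool mm',o['tool_rot'].T@(C-o['ee_pos'])*1000)
P=np.array([C+Rtool(82.6)@np.array([a,b,-.011]) for a,b in ((.033,.023),(-.033,.023),(-.033,-.023),(.033,-.023))])
print(proj(c,P))
E
```

```text
14.55 [ -26.3725   48.3762   68.5652  -12.3608  101.1959 -107.2032] [ 0.5434 -0.2117  0.1143] [[ 0.128   0.7599 -0.6373]
 [ 0.9918 -0.0986  0.0816]
 [-0.0008 -0.6425 -0.7663]] [-0.5173 -0.1494  0.9411] 1.0004300040094631
end [ 0.4989 -0.2062  0.0602] rotvec/row [ 0.  0. -0.]
[[[0.1,0.4,23.8],[0.0,0.0,0]],[[0.0,0.4,23.8],[0.0,0.0,0]],[[0.1,0.4,23.8],[0.0,0.0,0]]]
lid centre in tool mm [ -0.0895   0.4021 134.4165]
[[337.5993 260.1331]
 [216.0887 260.0695]
 [220.8337 183.4282]
 [333.0028 183.459 ]]
```

View pics/w8.png

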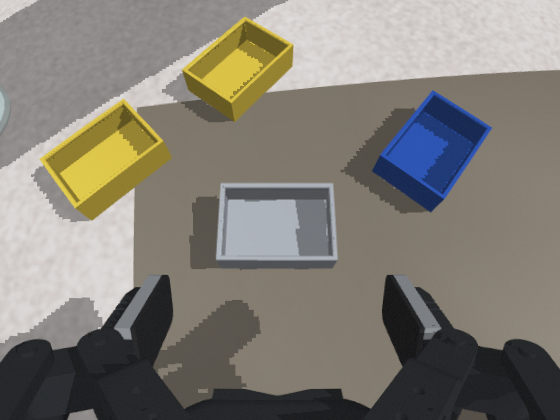

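The predicted corners match the image to 1–2 px. I'll approach along the tool axis and grip.

Request:
play_rows --rows '[[[0.1,0.4,24],[0,0,0]],[[0,0.4,24],[0,0,0]],[[0.1,0.4,18],[0,0,0]],[[0,0,5],[0,0,0]],[[0,0,0],[0,0,0]]]'

```text
time: 15.22
ee_pos: [0.4993, -0.2068, 0.0612]
tool_rot: [[0.129, 0.761, -0.636], [0.992, -0.101, 0.081], [-0.002, -0.641, -0.768]]
ft_force: [-0.1, -0.6, -0.2]
opening: 0.999
```

Request:
play_rows --rows '[[[0,0,0],[0,0,0]],[[0,0,0],[0,0,0]],[[0,0,0],[0,0,0]]]' --fingers 0.5

```text
time: 15.6
ee_pos: [0.5, -0.2069, 0.0607]
tool_rot: [[0.129, 0.76, -0.636], [0.992, -0.1, 0.081], [-0.002, -0.642, -0.767]]
ft_force: [1.7, -0.0, 6.2]
opening: 0.761
```

```bash
python3 snap.py w9
```

```text
15.6 [ -27.5801   48.4336   77.6672  -12.8734   91.9628 -106.1149] [ 0.5    -0.2069  0.0607] [[ 0.129   0.7605 -0.6364]
 [ 0.9916 -0.1002  0.0812]
 [-0.002  -0.6416 -0.767 ]] [ 1.6841 -0.0254  6.1971] 0.7609971193134798
```

View pics/w9.png

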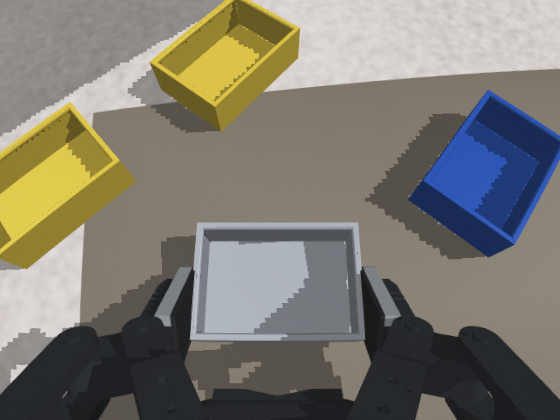

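The lid is gripped at opening 0.76, about 65 mm. I'll lift it and plan the turn.

Request:
play_rows --rows '[[[0,-13,-16],[0,0,0]],[[0,-26,-31],[0,0,0]],[[0,-26,-31],[0,0,0]]]'

```text
time: 16.02
ee_pos: [0.4994, -0.2064, 0.1628]
tool_rot: [[0.129, 0.759, -0.638], [0.992, -0.099, 0.082], [-0.001, -0.643, -0.766]]
ft_force: [1.0, 0.1, -0.3]
opening: 0.757
```

Run:
```python
from ik import *
o=bot.get_obs();print(o['q'],o['ee_pos'],o['opening'])
C=np.array([.458,-.2009,.011]);o9=load('w9')[0]
l=o9['tool_rot'].T@(C-o9['ee_pos']);print('lid in tool',l*1000)
T=np.array([.47,.05,.023]);R=Rtool(0,-50)
l[0]=0
p=T-R@l;print('stand tcp',p)
plan(p+[0,0,.09],R,16)
```

```text
[ -27.5722   41.4693   75.0107  -13.1091  101.4785 -108.3204] [ 0.4994 -0.2064  0.1628] 0.7572146817729052
lid in tool [ 0.6598 -0.6992 65.3628]
stand tcp [0.47   0.0996 0.0655]
end [0.47   0.0996 0.1555] rotvec/row [-4.5 -0.5  5.6]
[[[18.7,-3.0,3.1],[-4.5,-0.5,5.6]],[[18.4,-5.0,2.6],[-4.5,-0.5,5.6]],[[17.8,-7.0,2.0],[-4.5,-0.5,5.6]],[[17.0,-8.8,1.2],[-4.5,-0.5,5.6]],[[16.1,-10.5,0.3],[-4.5,-0.5,5.6]],[[15.0,-12.0,-0.7],[-4.5,-0.5,5.6]],[[13.7,-13.3,-1.8],[-4.5,-0.5,5.6]],[[12.4,-14.4,-3.1],[-4.5,-0.5,5.6]]]
[[[10.9,-15.3,-4.3],[-4.5,-0.5,5.6]],[[9.3,-15.9,-5.6],[-4.5,-0.5,5.6]],[[7.7,-16.2,-7.0],[-4.5,-0.5,5.6]],[[6.0,-16.2,-8.3],[-4.5,-0.5,5.6]],[[4.4,-16.1,-9.6],[-4.5,-0.5,5.6]],[[2.7,-15.6,-10.9],[-4.5,-0.5,5.6]],[[1.1,-14.9,-12.1],[-4.5,-0.5,5.6]],[[-0.4,-13.9,-13.2],[-4.5,-0.5,5.6]]]
```

Request:
play_rows --rows '[[[18.7,-3,3.1],[-4.5,-0.5,5.6]],[[18.4,-5,2.6],[-4.5,-0.5,5.6]],[[17.8,-7,2],[-4.5,-0.5,5.6]],[[17,-8.8,1.2],[-4.5,-0.5,5.6]],[[16.1,-10.5,0.3],[-4.5,-0.5,5.6]],[[15,-12,-0.7],[-4.5,-0.5,5.6]],[[13.7,-13.3,-1.8],[-4.5,-0.5,5.6]],[[12.4,-14.4,-3.1],[-4.5,-0.5,5.6]]]'

```text
time: 17.02
ee_pos: [0.4849, -0.053, 0.1585]
tool_rot: [[0.716, 0.677, -0.173], [0.627, -0.732, -0.267], [-0.307, 0.082, -0.948]]
ft_force: [0.5, 0.3, -1.2]
opening: 0.759
```

Request:
play_rows --rows '[[[10.9,-15.3,-4.3],[-4.5,-0.5,5.6]],[[9.3,-15.9,-5.6],[-4.5,-0.5,5.6]],[[7.7,-16.2,-7],[-4.5,-0.5,5.6]],[[6,-16.2,-8.3],[-4.5,-0.5,5.6]],[[4.4,-16.1,-9.6],[-4.5,-0.5,5.6]],[[2.7,-15.6,-10.9],[-4.5,-0.5,5.6]],[[1.1,-14.9,-12.1],[-4.5,-0.5,5.6]],[[-0.4,-13.9,-13.2],[-4.5,-0.5,5.6]]]'

```text
time: 18.02
ee_pos: [0.4701, 0.1005, 0.1549]
tool_rot: [[1.0, 0.004, -0.004], [-0.001, -0.646, -0.764], [-0.005, 0.764, -0.646]]
ft_force: [-0.5, 0.2, -1.3]
opening: 0.761
```

Run:
```python
from ik import *
o=bot.get_obs();print(o['q'],o['ee_pos'],o['opening'])
l=np.array([0,-.0007,.0654])
T=np.array([.47,.05,.023]);R=Rtool(0,-50);p=T-R@l
plan(p+[0,0,.012],R,3)
```

```text
[ 22.5384  32.5024 100.7355 -46.2552  76.9138  46.0171] [0.4701 0.1005 0.1549] 0.7612639954728596
end [0.47   0.0997 0.0776] rotvec/row [-0.1  0.1  0.1]
[[[0.1,-19.5,16.9],[-0.1,0.1,0.1]],[[0.1,-19.5,16.8],[-0.1,0.1,0.1]],[[-0.1,-19.6,16.8],[-0.1,0.1,0.1]]]
```

Request:
play_rows --rows '[[[0.1,-19.5,16.9],[-0.1,0.1,0.1]],[[0.1,-19.5,16.8],[-0.1,0.1,0.1]],[[-0.1,-19.6,16.8],[-0.1,0.1,0.1]],[[0,-3.8,3.2],[0,0,0]],[[0,-2.3,1.9],[0,0,0]],[[0,0,0],[0,0,0]]]'

```text
time: 18.77
ee_pos: [0.4699, 0.0991, 0.0691]
tool_rot: [[1.0, 0.002, 0.001], [0.002, -0.644, -0.765], [-0.001, 0.765, -0.644]]
ft_force: [-0.3, -0.2, -0.5]
opening: 0.757
```

```bash
python3 snap.py w10
python3 - <<'E'
from h import *
save('side2',bot.capture('side'))
j=cv2.imread('pics/side2.png');cv2.imwrite('pics/s2c.png',cv2.resize(j[130:270,190:320],None,fx=4.2,fy=4.2,interpolation=cv2.INTER_NEAREST))
E
```

```text
18.775 [ 22.5075  40.5724 102.6544 -48.7817  70.08    53.8494] [0.4699 0.0991 0.0691] [[ 1.      0.0024  0.0007]
 [ 0.0021 -0.6438 -0.7652]
 [-0.0014  0.7652 -0.6438]] [-0.3357 -0.1722 -0.5435] 0.7566216298862879
```

View pics/w10.png

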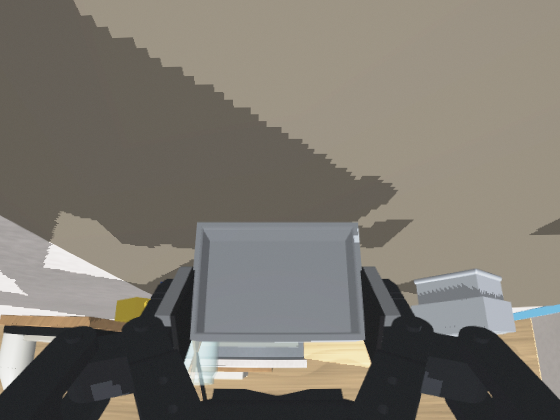

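View pics/s2c.png

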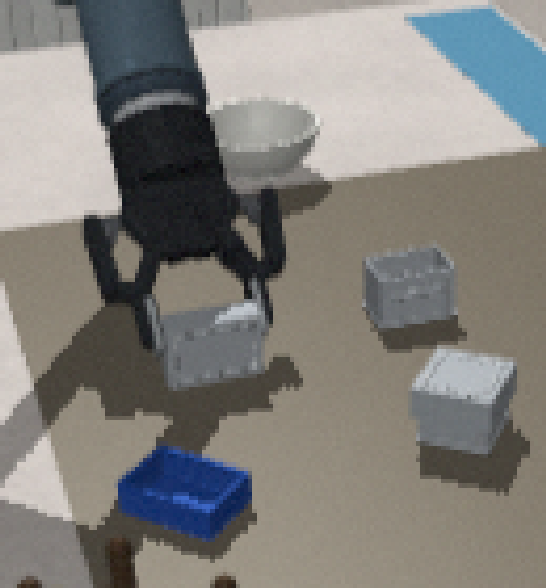

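The side view shows the lid upright in the jaws just above the table, clear of the other things. I'll lower it to contact.

Request:
play_rows --rows '[[[0,-1.5,1.3],[0,0,0]],[[0,-0.8,0.65],[0,0,0]],[[0,0,0],[0,0,0]]]'

```text
time: 19.25
ee_pos: [0.4697, 0.099, 0.0666]
tool_rot: [[1.0, 0.002, 0.001], [0.002, -0.642, -0.766], [-0.001, 0.766, -0.642]]
ft_force: [-1.7, 2.6, 7.6]
opening: 0.759
```

Request:
play_rows --rows '[[[0,-0.8,0.65],[0,0,0]],[[0,0,0],[0,0,0]]]'

```text
time: 19.5
ee_pos: [0.4697, 0.0991, 0.0665]
tool_rot: [[1.0, 0.002, 0.001], [0.002, -0.642, -0.767], [-0.001, 0.767, -0.642]]
ft_force: [-3.4, 4.8, 14.1]
opening: 0.756
```

Request:
play_rows --rows '[[[0,1.0,-0.8],[0,0,0]],[[0,0,0],[0,0,0]]]'

```text
time: 19.75
ee_pos: [0.4697, 0.099, 0.0666]
tool_rot: [[1.0, 0.003, 0.001], [0.002, -0.643, -0.766], [-0.001, 0.766, -0.643]]
ft_force: [-0.8, 3.4, 8.6]
opening: 0.758
```

Request:
play_rows --rows '[[[0,0,0],[0,0,0]],[[0,0,0],[0,0,0]],[[0,0,-10],[0,0,0]],[[0,0,-25],[0,0,0]],[[0,0,-35],[0,0,0]],[[0,0,0],[0,0,0]]]' --fingers 1.0

```text
time: 20.5
ee_pos: [0.4705, 0.1546, 0.112]
tool_rot: [[1.0, 0.002, 0.004], [0.004, -0.645, -0.764], [0.001, 0.764, -0.645]]
ft_force: [0.2, 0.1, -0.7]
opening: 1.002
```

```bash
python3 snap.py w11
```

```text
20.5 [ 27.5457  38.4508  97.1797 -44.0939  77.4871  50.5231] [0.4705 0.1546 0.112 ] [[ 1.      0.002   0.0041]
 [ 0.0044 -0.6452 -0.764 ]
 [ 0.0011  0.764  -0.6452]] [ 0.1977  0.0854 -0.723 ] 1.0019135207492642
```

View pics/w11.png

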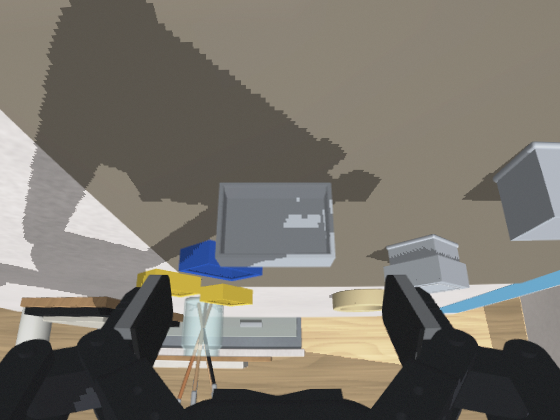

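The lid stands on its long wall at (275,225) with the open side towards the camera. Going over the top to grip it from the other side turns it the same way again.

Run:
```python
from ik import *
o,im,c=load('w11')
p=np.array([.4697,.099,.0666]);R=Rtool(0,-50);C=p+R@[0,-.0007,.0654];print('C',C)
# predicted open-rim corners (open side at +y): 
P=[C+[a,.011,b] for a,b in ((-.033,-.023),(.033,-.023),(.033,.023),(-.033,.023))];print(proj(c,P))
g=im.astype(int).mean(2).astype(int);print(g[222,210:228],g[222,322:340],g[176:192,275],g[246:272,275])
p1,R1=plan([.47,.05,.205],Rtool(0,0),5)
R2=Rtool(0,45);plan(C-R2@[0,0,.0642+.07],R2,5,p0=p1,R0=R1)
```

```text
C [0.4697 0.0494 0.024 ]
[[218.1524 182.543 ]
 [329.2266 182.608 ]
 [333.6858 258.2861]
 [213.3493 258.2816]]
[ 83  83  83  84  84  81  91 113 120 118 115 106  91  84  85  96 117 120] [119 143 163 135  95  96 102 113 118 120 120 125 127 127 127 127 127 128] [ 83  83  84  83  84  84 100 119 122 126 126 125 124 125 125 124] [119 119 120 119 120 119 121 116 114 120 120 122 141 178 196 196 195 196
 195 196 179 146 128 127 128 128]
end [0.47   0.0501 0.205 ] rotvec/row [10. -0.  0.]
[[[0,27.7,3.7],[10.0,0,0.0]],[[-0.1,27.9,-1.2],[10.0,0,0.0]],[[0,27.3,-6.0],[10.0,0,0.0]],[[-0.1,25.9,-10.6],[10.0,0,0.0]],[[0,23.6,-15.0],[10.0,0,0.0]]]
end [ 0.4697 -0.0455  0.119 ] rotvec/row [9. 0. 0.]
[[[-0.1,19.2,17.2],[9.0,0.0,0.0]],[[-0.1,21.6,14.0],[9.0,0.0,0.0]],[[-0.1,23.5,10.4],[9.0,0.0,0.0]],[[-0.1,24.9,6.6],[9.0,0.0,0.0]],[[-0.2,25.5,2.6],[9.0,0.0,0.0]]]
```

Request:
play_rows --rows '[[[0,27.7,3.7],[10,0,0]],[[0,27.9,-1.2],[10,0,0]],[[0,27.3,-6],[10,0,0]],[[-0.1,25.9,-10.6],[10,0,0]],[[0,23.6,-15],[10,0,0]]]'

```text
time: 21.18
ee_pos: [0.4691, 0.0482, 0.205]
tool_rot: [[1.0, 0.002, -0.002], [0.002, -1.0, 0.006], [-0.002, -0.006, -1.0]]
ft_force: [-1.3, -0.6, -1.8]
opening: 0.997
```

Request:
play_rows --rows '[[[-0.1,19.2,17.2],[9,0,0]],[[-0.1,21.6,14],[9,0,0]],[[-0.1,23.5,10.4],[9,0,0]],[[-0.1,24.9,6.6],[9,0,0]],[[-0.2,25.5,2.6],[9,0,0]],[[0,0,0],[0,0,0]],[[0,0,0],[0,0,0]]]'

```text
time: 22.05
ee_pos: [0.4685, -0.0462, 0.1185]
tool_rot: [[1.0, -0.002, -0.004], [0.001, -0.707, 0.708], [-0.005, -0.708, -0.707]]
ft_force: [0.8, 0.9, 0.6]
opening: 1.0
```

```bash
python3 snap.py w12;  python3 - <<'E'
from h import *
o,im,c=load('w12');C=np.array([.4699,.0494,.0235])
print(o['tool_rot'].T@(C-o['ee_pos'])*1000)
R2=Rtool(0,45);plan(C-R2@[0,0,.0642],R2,3)
P=[C+[a,-.011,b] for a,b in ((-.033,-.0235),(.033,-.0235),(.033,.0225),(-.033,.0225))];print(proj(c,P))
E
```

```text
22.05 [-39.6553  31.7197 106.7517  33.819   76.8501 -58.1758] [ 0.4685 -0.0462  0.1185] [[ 1.     -0.0025 -0.0043]
 [ 0.0013 -0.7067  0.7075]
 [-0.0048 -0.7075 -0.7067]] [0.7969 0.9006 0.6228] 0.9997757832999558
[  1.9614  -0.3346 134.7853]
end [0.4699 0.004  0.0689] rotvec/row [ 0.   0.1 -0. ]
[[[0.5,0.1,23.6],[0.0,0.1,0]],[[0.4,0.2,23.6],[0.0,0.1,0]],[[0.4,0.1,23.6],[0.0,0.1,0]]]
[[227.2824 257.1324]
 [331.0421 257.0783]
 [342.0498 228.0326]
 [216.3701 228.1329]]
```

View pics/w12.png

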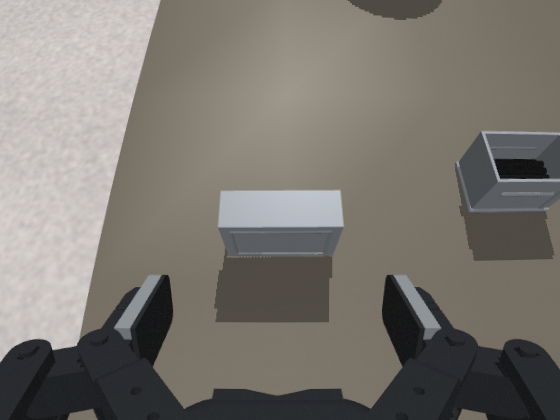

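Request:
play_rows --rows '[[[0.7,0.1,23.6],[0,0.1,0]],[[0.6,0.2,23.6],[0,0.1,0]],[[0.6,0.1,18],[0,0.1,0]],[[0,0,5],[0,0,0]],[[0,0,0],[0,0,0]]]'

```text
time: 22.72
ee_pos: [0.4711, 0.0032, 0.0693]
tool_rot: [[1.0, 0.001, 0.001], [-0.0, -0.707, 0.707], [0.002, -0.707, -0.707]]
ft_force: [-0.3, -0.7, -0.8]
opening: 1.001
```

Request:
play_rows --rows '[[[0,0,0],[0,0,0]],[[0,0,0],[0,0,0]],[[0,0,0],[0,0,0]]]' --fingers 0.5

```text
time: 23.1
ee_pos: [0.4714, 0.0022, 0.0695]
tool_rot: [[1.0, -0.0, 0.003], [-0.002, -0.706, 0.708], [0.002, -0.708, -0.706]]
ft_force: [0.2, -2.2, 5.5]
opening: 0.755
```

```bash
python3 snap.py w13;  python3 - <<'E'
from h import *
o,im,c=load('w13');C=np.array([.4699,.0494,.0235])
print(o['tool_rot'].T@(C-o['ee_pos'])*1000)
E
```

```text
23.1 [-35.273   35.6457 110.604   38.4457  68.7937 -60.9546] [0.4714 0.0022 0.0695] [[ 1.     -0.0002  0.0032]
 [-0.0024 -0.7064  0.7078]
 [ 0.0021 -0.7078 -0.7064]] [ 0.2324 -2.201   5.4968] 0.7551804306653148
[-1.7545 -0.8089 65.8888]
```

View pics/w13.png

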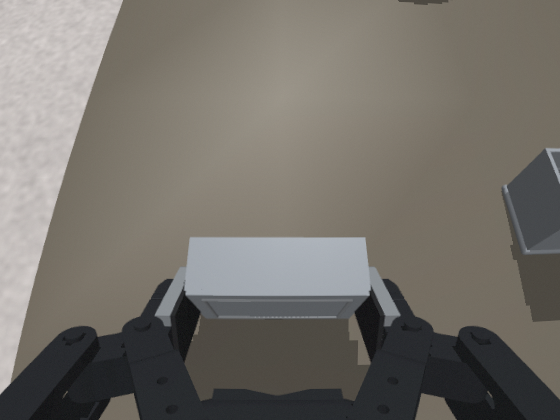

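Request:
play_rows --rows '[[[0,-14,-14],[0,0,0]],[[0,-28,-28],[0,0,0]],[[0,-28,-28],[0,0,0]]]'

```text
time: 23.52
ee_pos: [0.4707, 0.0025, 0.1686]
tool_rot: [[1.0, -0.002, 0.002], [-0.002, -0.706, 0.708], [-0.0, -0.708, -0.706]]
ft_force: [1.1, 0.6, -0.5]
opening: 0.759
```

Run:
```python
from ik import *
l=np.array([0,-.0008,.0659]);R=Rtool(0,-45);T=np.array([.47,.05,.011]);p=T-R@l;print(p)
plan(p+[0,0,.06],R,10)
```

```text
[0.47   0.096  0.0582]
end [0.47   0.096  0.1182] rotvec/row [-9.  0. -0.]
[[[-0.1,-3.0,10.2],[-9.0,0.0,0]],[[-0.1,-4.6,9.6],[-9.0,0.0,0]],[[-0.1,-6.0,8.7],[-9.0,0.0,0]],[[-0.1,-7.3,7.7],[-9.0,0.0,0]],[[-0.1,-8.5,6.5],[-9.0,0.0,0]],[[-0.1,-9.4,5.0],[-9.0,0.0,0]],[[-0.1,-10.0,3.5],[-9.0,0.0,0]],[[-0.1,-10.5,1.9],[-9.0,0.0,0]]]
[[[0,-10.6,0.3],[-9.0,0.0,0]],[[-0.1,-10.5,-1.4],[-9.0,0.0,0]]]
```

Request:
play_rows --rows '[[[-0.1,-3,10.2],[-9,0,0]],[[-0.1,-4.6,9.6],[-9,0,0]],[[-0.1,-6,8.7],[-9,0,0]],[[-0.1,-7.3,7.7],[-9,0,0]],[[-0.1,-8.5,6.5],[-9,0,0]],[[-0.1,-9.4,5],[-9,0,0]],[[-0.1,-10,3.5],[-9,0,0]],[[-0.1,-10.5,1.9],[-9,0,0]]]'

```text
time: 24.52
ee_pos: [0.4706, 0.0779, 0.128]
tool_rot: [[1.0, -0.003, 0.002], [-0.002, -0.889, -0.457], [0.003, 0.457, -0.889]]
ft_force: [-0.8, 0.2, -1.7]
opening: 0.753
```

Request:
play_rows --rows '[[[0,-10.6,0.3],[-9,0,0]],[[-0.1,-10.5,-1.4],[-9,0,0]],[[0,-14.1,14.1],[0,0,0]],[[0,-14.1,14.1],[0,0,0]],[[0,-9.9,9.9],[0,0,0]],[[0,0,0],[0,0,0]],[[0,0,0],[0,0,0]]]'

```text
time: 25.4
ee_pos: [0.4705, 0.0958, 0.064]
tool_rot: [[1.0, -0.003, -0.001], [-0.003, -0.708, -0.706], [0.002, 0.706, -0.708]]
ft_force: [0.3, -0.2, -1.2]
opening: 0.756
```

```bash
python3 snap.py w14
python3 - <<'E'
from h import *
R=Rtool(0,-45);l=np.array([0,-.0008,.0659]);o=load('w14')[0];print('lid centre',o['ee_pos']+o['tool_rot']@l)
save('side3',bot.capture('side'))
j=cv2.imread('pics/side3.png');cv2.imwrite('pics/s3c.png',cv2.resize(j[130:270,190:320],None,fx=4.2,fy=4.2,interpolation=cv2.INTER_NEAREST))
E
```

```text
25.4 [ 20.5349  38.6974 104.024  -46.5313  65.6066  51.6277] [0.4705 0.0958 0.064 ] [[ 1.     -0.003  -0.0008]
 [-0.0027 -0.7081 -0.7061]
 [ 0.0016  0.7061 -0.7081]] [ 0.3399 -0.2442 -1.2078] 0.7555682570649689
lid centre [0.4705 0.0498 0.0168]
```

View pics/s3c.png

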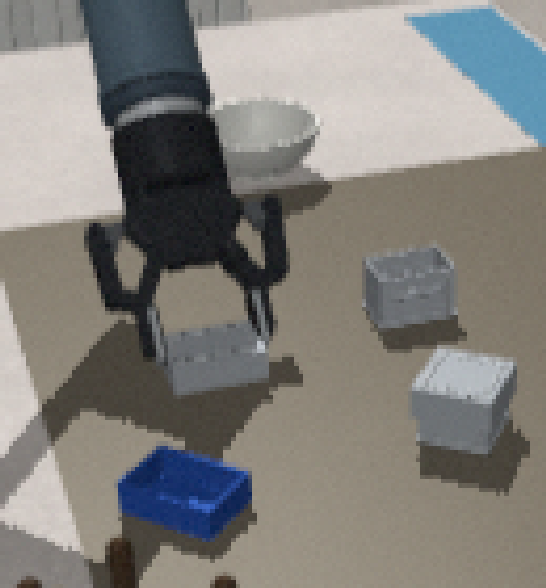

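View pics/w14.png

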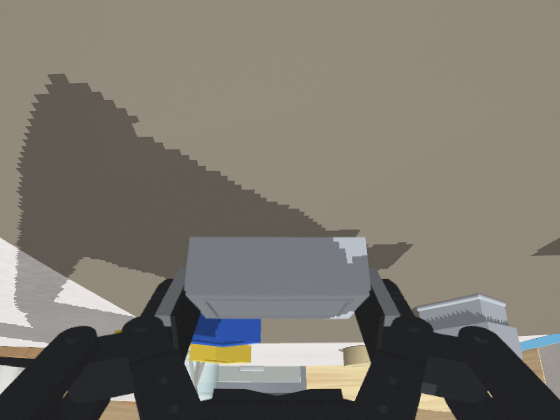

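The lid is now right way up, about 6 mm above the table. I'll set it down.

Request:
play_rows --rows '[[[0,-2.1,2.1],[0,0,0]],[[0,-1.4,1.4],[0,0,0]],[[0,0,0],[0,0,0]]]'

```text
time: 25.88
ee_pos: [0.4704, 0.0965, 0.0595]
tool_rot: [[1.0, -0.002, 0.0], [-0.001, -0.707, -0.707], [0.002, 0.707, -0.707]]
ft_force: [-0.9, 2.2, 6.4]
opening: 0.758
```

Request:
play_rows --rows '[[[0,-0.6,0.6],[0,0,0]],[[0,0,0],[0,0,0]]]'

```text
time: 26.12
ee_pos: [0.4704, 0.0965, 0.0594]
tool_rot: [[1.0, -0.002, 0.001], [-0.001, -0.706, -0.708], [0.002, 0.708, -0.706]]
ft_force: [-2.2, 4.1, 12.2]
opening: 0.751
```

Request:
play_rows --rows '[[[0,0.7,-0.7],[0,0,0]],[[0,0,0],[0,0,0]],[[0,0,-10],[0,0,0]],[[0,0,-25],[0,0,0]],[[0,0,-35],[0,0,0]],[[0,0,0],[0,0,0]]]' --fingers 1.0

```text
time: 26.88
ee_pos: [0.4714, 0.1478, 0.1099]
tool_rot: [[1.0, -0.003, 0.004], [0.001, -0.709, -0.705], [0.005, 0.705, -0.709]]
ft_force: [-0.2, -0.3, 0.6]
opening: 1.002
```

Run:
```python
from h import *
plan([.47,.05,.18],Rtool(0,0),6)
```

```text
end [0.47 0.05 0.18] rotvec/row [ 7.5 -0.  -0. ]
[[[-0.2,19.8,3.2],[7.5,0,0]],[[-0.2,20.0,0.6],[7.5,0,0]],[[-0.2,20.0,-2.0],[7.5,0,0]],[[-0.2,19.5,-4.6],[7.5,0,0]],[[-0.2,18.7,-7.2],[7.5,0,0]],[[-0.1,17.7,-9.5],[7.5,0,0]]]
```

Request:
play_rows --rows '[[[-0.2,19.8,3.2],[7.5,0,0]],[[-0.2,20,0.6],[7.5,0,0]],[[-0.2,20,-2],[7.5,0,0]],[[-0.2,19.5,-4.6],[7.5,0,0]],[[-0.2,18.7,-7.2],[7.5,0,0]],[[-0.1,17.7,-9.5],[7.5,0,0]],[[0,0,0],[0,0,0]],[[0,0,0],[0,0,0]]]'

```text
time: 27.88
ee_pos: [0.4681, 0.048, 0.1777]
tool_rot: [[1.0, -0.003, -0.001], [-0.003, -1.0, -0.001], [-0.001, 0.001, -1.0]]
ft_force: [-0.5, 0.3, -0.0]
opening: 0.998
```

```bash
python3 snap.py w15
```

```text
27.875 [ -7.7314  14.2426 108.3862  -0.0523  57.4331  -7.5318] [0.4681 0.048  0.1777] [[ 1.     -0.003  -0.0012]
 [-0.003  -1.     -0.0006]
 [-0.0012  0.0006 -1.    ]] [-0.547   0.3266 -0.0256] 0.9981587939821441
```

View pics/w15.png

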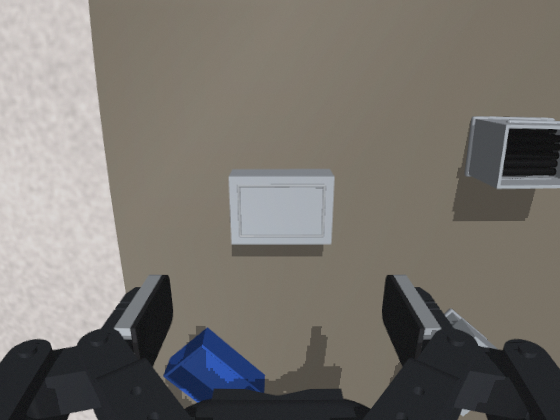

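The oblong lid lies right way up at (281,207), with its embossed top visible. I'll measure it and grip it from straight above.

Run:
```python
from h import *
o,im,c=load('w15');g=im.astype(int).mean(2).astype(int);print(g[160:182,281],g[238:250,281],g[210,224:236],g[210,326:340])
q,A=quad(im,(215,150,350,260),150);print(q)
for z in (.022,):
    P=rep(c,q,z);print(o['tool_rot'].T@(P.mean(0)-o['ee_pos'])*1000)
```

```text
[118 119 119 118 118 119 118 118 121 126 130 128 129 130 130 133 154 174
 175 175 175 176] [175 176 175 176 175 167 128  80  80  79  80  79] [118 119 118 119 119 123 150 179 177 178 179 178] [173 174 174 174 174 174 158 129 115 114 115 114 113 114]
[[333.4731 176.    ]
 [330.2869 243.    ]
 [231.818  243.    ]
 [228.4197 176.    ]]
centre [0.4712 0.0506 0.022 ] sides [0.0455 0.0653 0.0455 0.0657] yaw [89.8687 89.8346  0.3282 89.8466]
[  3.2725  -2.68   155.7272]
```

Request:
play_rows --rows '[[[3.3,-2.7,30],[0,0,0]],[[0,0,45],[0,0,0]],[[0,0,24],[0,0,0]],[[0,0,7],[0,0,0]],[[0,0,0],[0,0,0]]]'

```text
time: 28.55
ee_pos: [0.472, 0.0519, 0.0722]
tool_rot: [[1.0, 0.0, -0.0], [0.0, -1.0, 0.001], [-0.0, -0.001, -1.0]]
ft_force: [0.5, -0.1, -0.2]
opening: 1.0
```

Request:
play_rows --rows '[[[0,0,0],[0,0,0]],[[0,0,0],[0,0,0]],[[0,0,0],[0,0,0]]]' --fingers 0.5

```text
time: 28.92
ee_pos: [0.4731, 0.0511, 0.0739]
tool_rot: [[1.0, -0.002, 0.003], [-0.002, -1.0, 0.001], [0.003, -0.001, -1.0]]
ft_force: [-0.6, 0.9, 6.0]
opening: 0.756
```

Run:
```python
from h import *
o=bot.get_obs();print(o['ee_pos'])
# view pose: tin (.629,.0902) should appear on tool -y side (world +y ~ +) by 40mm
plan([.629,.0902-.045,.20],Rtool(.7),5,p0=o['ee_pos']+[0,0,.1])
```

```text
[0.4731 0.0511 0.0739]
end [0.629  0.0452 0.2   ] rotvec/row [-0.  -0.  -0.2]
[[[31.2,1.1,-5.1],[0,0,-0.2]],[[31.2,1.2,-5.1],[0,0,-0.2]],[[31.2,1.4,-5.1],[0,0,-0.2]],[[31.2,1.5,-5.1],[0,0,-0.2]],[[31.2,1.5,-5.1],[0,0,-0.2]]]
```

Request:
play_rows --rows '[[[0,0,-20],[0,0,0]],[[0,0,-40],[0,0,0]],[[0,0,-40],[0,0,0]]]'

```text
time: 29.3
ee_pos: [0.4722, 0.0507, 0.1742]
tool_rot: [[1.0, -0.002, 0.001], [-0.002, -1.0, 0.001], [0.001, -0.001, -1.0]]
ft_force: [0.6, 0.7, -0.5]
opening: 0.757
```

Request:
play_rows --rows '[[[31.2,1.1,-5.1],[0,0,-0.2]],[[31.2,1.2,-5.1],[0,0,-0.2]],[[31.2,1.4,-5.1],[0,0,-0.2]],[[31.2,1.5,-5.1],[0,0,-0.2]],[[31.2,1.5,-5.1],[0,0,-0.2]],[[0,0,0],[0,0,0]],[[0,0,0],[0,0,0]]]'

```text
time: 30.18
ee_pos: [0.6274, 0.045, 0.1981]
tool_rot: [[1.0, 0.016, -0.0], [0.016, -1.0, 0.001], [-0.0, -0.001, -1.0]]
ft_force: [-0.6, -0.7, -0.2]
opening: 0.755
```

```bash
python3 snap.py w16
```

```text
30.175 [-6.0672 27.5461 84.5204  0.0604 67.9468 -6.9963] [0.6274 0.045  0.1981] [[ 0.9999  0.0158 -0.0001]
 [ 0.0158 -0.9999  0.001 ]
 [-0.0001 -0.001  -1.    ]] [-0.5846 -0.7055 -0.2469] 0.7547612223154115
```

View pics/w16.png

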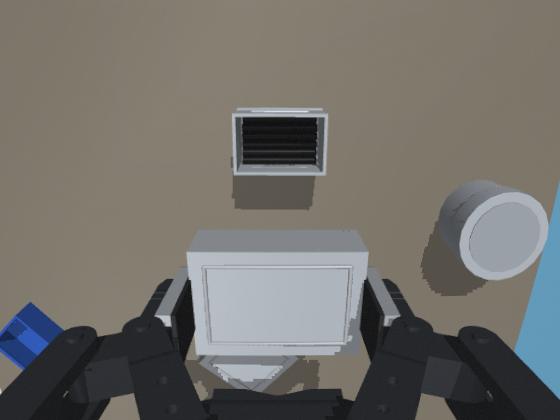

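Run:
```python
from h import *
o,im,c=load('w16');g=im.astype(int).mean(2).astype(int)
q=ridge(im,[(235,115),(326.5,115),(324.5,173),(235.5,173)],half=3);print(q);P=rep(c,q,.04)
t=(P-o['ee_pos'])@o['tool_rot']*1000;print('tin in tool',t.mean(0))
for i,j in ((0,1),(3,2)): print('yaw rel',np.degrees(np.arctan2(*(t[j]-t[i])[[1,0]])))
for i,j in ((0,3),(1,2)): print('yaw rel s',np.degrees(np.arctan2(*(t[j]-t[i])[[1,0]]))-90)
for x in (230,275,320): print(g[226:258,x],g[345:360,x])
print(g[258,184:200],g[258,358:372],g[300,184:200],g[300,352:368])
for zt in (.0495,.0515): print(ontool([(278,251.5),(278,353.5),(190.5,258),(365.5,258)],zt)*1000)
a=cv2.resize(im[95:190,220:340],None,fx=6,fy=6,interpolation=cv2.INTER_NEAREST);save('c16',a)
```

```text
[[232.8233 114.0198]
 [326.1941 115.0988]
 [323.971  173.2348]
 [234.6675 172.8497]]
centre [0.6289 0.09   0.04  ] sides [0.0563 0.036  0.0563 0.0363] yaw [0.2676 0.7578 0.6537 0.8534]
tin in tool [  2.1946 -44.825  158.1711]
yaw rel 0.6388236530090518
yaw rel 0.2527011574533333
yaw rel s 0.053015223844369075
yaw rel s 0.1486006216913296
[123 122 123 127 132 134 132 134 134 134 134 134 134 133 133 134 134 134
 135 136 134 134 133 135 135 140 170 186 187 187 187 187] [178 186 186 186 186 186 186 186 185 185 154 127 127 126 127]
[121 121 121 125 132 135 134 135 133 134 134 134 133 134 134 134 135 135
 134 135 134 134 134 134 134 141 163 182 183 183 183 183] [159 183 182 182 181 181 183 181 181 181 159 127 122 123 123]
[119 119 119 124 133 134 135 135 134 134 135 134 134 134 133 134 134 135
 134 135 134 135 134 135 133 140 164 180 181 181 180 179] [134 159 179 180 180 180 179 179 180 178 133 117 118 117 118]
[124 123 139 180 190 189 190 190 190 192 189 190 190 189 189 189] [179 179 180 180 181 179 179 180 179 175 130 118 117 117] [ 22  21  24  23  25  27  23  22 105 171 191 191 191 192 191 191] [181 179 179 179 178 180 164 121 120 112  79  24  24  25  25  26]
[[  1.0418 -23.2746  49.5   ]
 [  1.0779  21.3439  49.5   ]
 [-30.3123 -20.6264  49.5   ]
 [ 32.4153 -20.6093  49.5   ]]
[[  1.0477 -22.3428  51.5   ]
 [  1.0844  23.019   51.5   ]
 [-30.8287 -19.6504  51.5   ]
 [ 32.9437 -19.6331  51.5   ]]
```

View pics/c16.png

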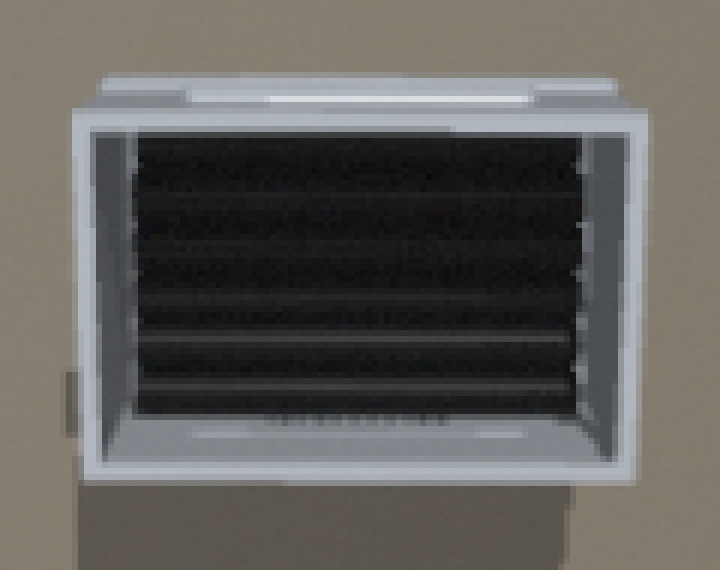

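Run:
```python
from h import *
for zt in (.0495,.0505,.0515): 
    a=ontool([(278,251.9),(278,354.9),(186.3,258),(368.2,258)],zt)*1000;print(zt,a[1,1]-a[0,1],a[3,0]-a[2,0],(a[0,1]+a[1,1])/2,(a[2,0]+a[3,0])/2)
```

```text
0.0495 45.15882422291213 65.2312818835816 -0.5395991373368272 0.7797605757321193
0.0505 45.534941340265014 65.77457773163509 0.11568148798924938 0.7805079228699157
0.0515 45.911058457617884 66.31787357968858 0.7709621133153188 0.781255270007712
```

Run:
```python
from h import *
p=bot.camera_params('wrist');print(p['cx'],p['fx'],p['distortion'],p['tool_from_camera']*[[1,1,1,1000]])
print(bot.get_obs()['opening'],bot.get_obs()['ee_pos'])
```

```text
277.0781577386866 371.8379741533194 [-0.0968  0.      0.      0.      0.    ] [[   1.       -0.0001    0.0002    0.69  ]
 [   0.0001    0.951     0.3093  -79.2164]
 [  -0.0002   -0.3093    0.951   -70.5659]
 [   0.        0.        0.     1000.    ]]
0.7576222309247007 [0.6272 0.0451 0.1981]
```

Request:
play_rows --rows '[[[0.4,-15.3,15],[0,0,0.1]],[[0.5,-15,25],[0,0,0.1]],[[0.5,-15,21],[0,0,0]],[[0,0,0],[0,0,0]],[[0,0,0],[0,0,0]]]'

```text
time: 30.85
ee_pos: [0.6289, 0.0906, 0.1375]
tool_rot: [[1.0, 0.013, 0.001], [0.013, -1.0, 0.001], [0.001, -0.001, -1.0]]
ft_force: [0.1, 0.1, -0.2]
opening: 0.758
```

```bash
sed -i "s/^def load(n):/def load0(n):/" h.py
cat > snap.py <<'E'
import sys,pickle
from h import *
n=sys.argv[1];o=bot.get_obs();print('T',bot.camera_params('wrist')['tool_from_camera'][:3,3]*1000)
im=bot.capture('wrist');pickle.dump((o,im),open(f'pics/{n}.pkl','wb'));save(n,im)
print(o['time'],o['q'],o['ee_pos'],o['tool_rot'],o['ft_force'],o['opening'])
E
sed -i "s/^def load0(n):/def load(n):/" h.py
python3 snap.py w17
python3 - <<'E'
from h import *
o,im,c=load('w17');g=im.astype(int).mean(2).astype(int)
save('c17',cv2.resize(im[170:280,170:390],None,fx=3.6,fy=3.6,interpolation=cv2.INTER_NEAREST))
for x in (240,280,315): print(g[180:232,x])
print(g[203:211:2,214:236],g[203:211:2,318:340],g[258,180:192],g[258,362:374])
E
```

```text
T [  0.691  -79.2182 -70.5649]
30.85 [-1.8653 31.6908 87.0148  0.0555 61.2388 -2.6387] [0.6289 0.0906 0.1375] [[ 0.9999  0.013   0.001 ]
 [ 0.013  -0.9999  0.0008]
 [ 0.001  -0.0008 -1.    ]] [ 0.0958  0.0621 -0.2043] 0.7578628905009196
[116 115 116 116 116 116 115 116 115 115 117 115 115 114 129 163 177 168
 143 128 126 127 127 128 126 128 127 138 160 167 155 127 127 127 127 128
 128 128 128 149 176 175 162 111  26  25  21  20  19  68 112 128]
[114 114 115 114 114 115 116 115 115 115 116 115 115 114 130 164 177 167
 143 126 127 128 128 127 128 122 130 157 187 211 183 128 127 127 128 127
 127 128 127 148 174 173 162 111  25  23  22  22  19  65  92 100]
[114 115 116 115 115 116 116 114 115 115 115 115 116 115 130 165 177 167
 142 128 127 127 128 127 127 127 127 128 127 128 129 127 127 128 127 128
 128 127 127 147 172 172 160 108  27  25  24  16  17  69 103 114]
[[116 115 115 117 117 116 117 117 119 122 127 126 128 128 128 128 127 127
  127 128 128 127]
 [116 117 118 116 117 116 115 121 126 126 128 127 129 127 127 128 128 127
  128 126 127 128]
 [115 117 116 117 117 116 120 127 126 128 128 127 129 127 127 128 127 127
  128 128 127 127]
 [116 116 117 116 116 120 127 127 128 128 128 128 127 127 127 128 127 128
  127 128 128 129]] [[127 127 128 126 128 127 128 128 127 128 125 119 116 115 113 115 114 115
  116 113 114 115]
 [127 127 128 127 127 126 127 127 126 128 128 125 118 115 115 115 115 115
  115 115 115 116]
 [126 128 127 128 128 127 128 127 128 128 127 127 121 115 115 114 114 113
  114 114 113 115]
 [127 127 129 127 127 127 127 126 128 127 127 128 127 122 116 116 115 113
  115 114 114 114]] [117 117 118 117 118 117 132 171 180 182 180 181] [170 170 170 171 170 165 126 113 113 113 112 113]
```

View pics/c17.png

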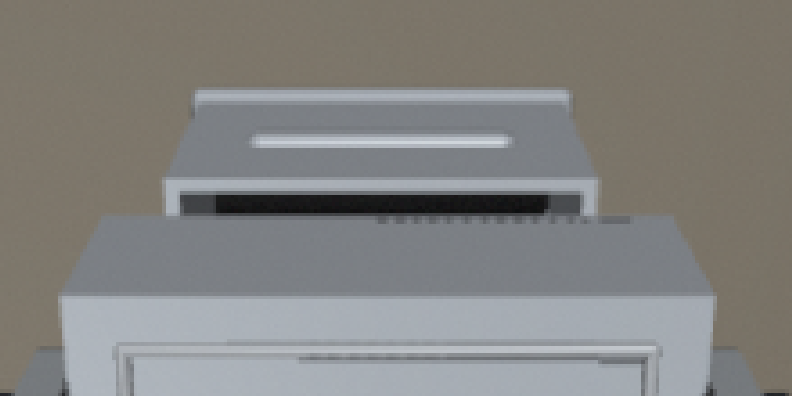

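Run:
```python
from h import *
o,im,c=load('w17');g=im.astype(int).mean(2).astype(int)
print(g[220:223,208:224],g[220:223,328:344])
print(g[195:198,216:230],g[195:198,322:336])
for z in (.0965,.0975,.0985):
    a=ontool([(278,220.7),(215.2,221),(336,221)],z)*1000;print(a, a[2,0]-a[1,0])
    print('foot',ontool([(278,195.9)],z+.037)*1000)
for z in (.050,.051,.052):
    a=ontool([(278,251.9),(186.2,258),(368.3,258)],z)*1000;print(z,a[0,1]+23,(a[1,0]+a[2,0])/2)
```

```text
[[116 116 117 117 116 116 124 150 178 177 177 176 177 177 177 176]
 [116 116 115 117 117 116 120 145 177 179 177 177 177 177 177 177]
 [116 117 116 116 116 117 120 144 177 178 178 175 168 167 166 166]] [[172 172 171 171 171 171 172 160 132 114 114 115 114 113 113 114]
 [172 171 171 172 172 171 171 156 129 115 115 114 114 114 113 115]
 [162 163 161 168 172 172 171 156 129 113 115 114 114 114 113 114]]
[[115 116 117 116 116 115 116 121 144 162 163 163 163 163]
 [116 116 116 117 116 116 114 127 166 176 177 177 177 177]
 [117 116 117 117 116 117 116 129 161 170 168 168 167 168]] [[165 164 165 165 159 143 124 115 114 115 115 114 115 114]
 [177 176 176 177 175 165 135 112 115 116 114 116 115 115]
 [166 167 164 166 167 159 126 108 115 115 115 114 114 114]]
[[  1.1694 -17.5533  96.5   ]
 [-28.9763 -17.3847  96.5   ]
 [ 29.0086 -17.377   96.5   ]] 57.98491639008492
foot [[  1.2647 -19.0067 133.5   ]]
[[  1.1723 -17.1841  97.5   ]
 [-29.1539 -17.0146  97.5   ]
 [ 29.1781 -17.0068  97.5   ]] 58.33199818950813
foot [[  1.2676 -18.7117 134.5   ]]
[[  1.1752 -16.815   98.5   ]
 [-29.3314 -16.6445  98.5   ]
 [ 29.3476 -16.6367  98.5   ]] 58.679079988931335
foot [[  1.2704 -18.4166 135.5   ]]
0.05 0.11157831364769422 0.7818307803820765
0.051 0.5787996079249318 0.7825785569608037
0.052 1.0460209022021552 0.7833263335395237
```

Request:
play_rows --rows '[[[-0.8,0,8],[0,0,0]],[[0,0,9],[0,0,0]],[[0,0,4],[0,0,0]],[[0,0,3],[0,0,0]],[[0,0,0],[0,0,0]]]'

```text
time: 31.52
ee_pos: [0.6282, 0.0904, 0.1129]
tool_rot: [[1.0, 0.012, 0.0], [0.012, -1.0, 0.001], [0.0, -0.001, -1.0]]
ft_force: [0.0, -0.1, -0.1]
opening: 0.757
```

Request:
play_rows --rows '[[[0,0,3],[0,0,0]],[[0,0,3],[0,0,0]],[[0,0,0],[0,0,0]]]'

```text
time: 31.9
ee_pos: [0.6281, 0.0904, 0.1069]
tool_rot: [[1.0, 0.012, 0.0], [0.012, -1.0, 0.001], [0.0, -0.001, -1.0]]
ft_force: [-0.2, 0.2, -1.0]
opening: 0.754
```

Request:
play_rows --rows '[[[0,0,3],[0,0,0]],[[0,0,3],[0,0,0]],[[0,0,2],[0,0,0]],[[0,0,0],[0,0,0]]]'

```text
time: 32.4
ee_pos: [0.6282, 0.0904, 0.099]
tool_rot: [[1.0, 0.012, 0.001], [0.012, -1.0, 0.001], [0.001, -0.001, -1.0]]
ft_force: [0.0, -0.0, 0.3]
opening: 0.759
```

Request:
play_rows --rows '[[[0,0,1],[0,0,0]],[[0,0,1],[0,0,0]],[[0,0,0],[0,0,0]]]'

```text
time: 32.78
ee_pos: [0.6285, 0.0906, 0.0981]
tool_rot: [[1.0, 0.013, 0.002], [0.013, -1.0, 0.001], [0.002, -0.001, -1.0]]
ft_force: [-1.6, 0.7, 4.8]
opening: 0.754
```

The lid has met the beads: 4.8 N at TCP 0.098. I'll release it, back off, shut the fingers and press.

Request:
play_rows --rows '[[[0,0,-1],[0,0,0]],[[0,0,0],[0,0,0]],[[0,0,0],[0,0,0]],[[0,0,-20],[0,0,0]],[[0,0,-40],[0,0,0]],[[0,0,-10],[0,0,0]],[[0,0,0],[0,0,0]],[[0,0,0],[0,0,0]]]' --fingers 1.0

```text
time: 33.78
ee_pos: [0.6274, 0.0903, 0.1667]
tool_rot: [[1.0, 0.012, -0.002], [0.012, -1.0, 0.001], [-0.002, -0.001, -1.0]]
ft_force: [-0.8, -0.5, -1.0]
opening: 0.997
```

```bash
python3 snap.py w18
python3 - <<'E'
from h import *
o,im,c=load('w18');g=im.astype(int).mean(2).astype(int)
print(g[165:200,280],g[235:275,280],g[215,215:240],g[215,318:345])
E
```

```text
T [  0.6895 -79.2188 -70.5668]
33.775 [-1.9004 29.8075 85.5994  0.0675 64.6917 -2.6391] [0.6274 0.0903 0.1667] [[ 0.9999  0.0124 -0.0017]
 [ 0.0124 -0.9999  0.0011]
 [-0.0017 -0.0011 -1.    ]] [-0.8403 -0.5342 -1.0161] 0.9967651039758434
[118 118 119 118 119 120 120 119 119 118 120 119 120 118 119 118 135 167
 182 168 140 132 131 131 131 132 132 132 132 132 131 131 145 172 178] [180 180 179 179 177 179 179 179 179 179 178 178 179 178 179 180 180 179
 179 179 180 179 178 179 179 180 179 179 170 191 192 173 179 179 179 178
 179 179 179 135] [120 120 121 125 151 182 184 182 182 182 181 182 182 172 158 170 151 162
 182 182 181 181 181 181 181] [177 176 178 177 177 176 177 177 176 169 153 160 164 166 177 177 176 176
 177 177 176 176 157 127 118 117 118]
```

View pics/w18.png

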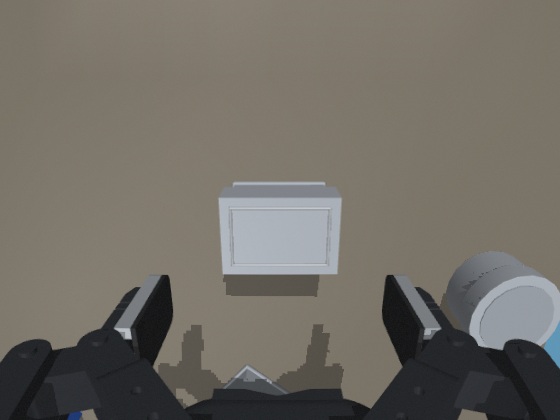

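Request:
play_rows --rows '[[[0,0,20],[0,0,0]],[[0,0,10],[0,0,0]],[[0,0,6],[0,0,0]],[[0,0,5],[0,0,0]],[[0,0,4],[0,0,0]],[[0,0,0],[0,0,0]]]' --fingers 0

```text
time: 34.58
ee_pos: [0.6282, 0.0904, 0.1231]
tool_rot: [[1.0, 0.012, 0.001], [0.012, -1.0, 0.001], [0.001, -0.001, -1.0]]
ft_force: [0.4, -0.2, -0.3]
opening: -0.003
```

Request:
play_rows --rows '[[[0,0,1],[0,0,0]],[[0,0,1],[0,0,0]]]'

```text
time: 34.83
ee_pos: [0.6284, 0.0904, 0.1215]
tool_rot: [[1.0, 0.012, 0.001], [0.012, -1.0, 0.001], [0.001, -0.001, -1.0]]
ft_force: [0.2, 0.3, 0.2]
opening: 0.002
```

Request:
play_rows --rows '[[[0,0,1],[0,0,0]],[[0,0,0.6],[0,0,0]]]'

```text
time: 35.08
ee_pos: [0.6282, 0.0904, 0.1196]
tool_rot: [[1.0, 0.012, 0.001], [0.012, -1.0, 0.001], [0.001, -0.001, -1.0]]
ft_force: [-0.4, 0.3, -0.8]
opening: 0.001
```

Request:
play_rows --rows '[[[0,0,0.6],[0,0,0]],[[0,0,0.4],[0,0,0]]]'

```text
time: 35.33
ee_pos: [0.6283, 0.0904, 0.119]
tool_rot: [[1.0, 0.012, 0.001], [0.012, -1.0, 0.001], [0.001, -0.001, -1.0]]
ft_force: [-1.6, 0.7, 3.3]
opening: -0.003
```

Request:
play_rows --rows '[[[0,0,0.5],[0,0,0]],[[0,0,0],[0,0,0]]]'

```text
time: 35.58
ee_pos: [0.6284, 0.0904, 0.1188]
tool_rot: [[1.0, 0.013, 0.002], [0.013, -1.0, 0.001], [0.002, -0.001, -1.0]]
ft_force: [-0.8, 0.2, 4.8]
opening: 0.0
```

Contact comes at TCP 0.119, a lid top of 46 mm, just as described. That also confirms the square lid, which met the tip 4 mm lower, is home. I'll keep pressing.

Request:
play_rows --rows '[[[0,0,0.6],[0,0,0]],[[0,0,0.5],[0,0,0]]]'

```text
time: 35.83
ee_pos: [0.6285, 0.0904, 0.1186]
tool_rot: [[1.0, 0.013, 0.002], [0.013, -1.0, 0.001], [0.002, -0.001, -1.0]]
ft_force: [-3.0, 0.4, 11.7]
opening: 0.002
```

Request:
play_rows --rows '[[[0,0,0.5],[0,0,0]],[[0,0,0],[0,0,0]]]'

```text
time: 36.08
ee_pos: [0.6286, 0.0904, 0.1184]
tool_rot: [[1.0, 0.013, 0.003], [0.013, -1.0, 0.001], [0.003, -0.001, -1.0]]
ft_force: [-4.8, 0.0, 11.4]
opening: 0.004
```

Request:
play_rows --rows '[[[0,0,0.5],[0,0,0]],[[0,0,0],[0,0,0]]]'

```text
time: 36.33
ee_pos: [0.6286, 0.0904, 0.1182]
tool_rot: [[1.0, 0.013, 0.003], [0.013, -1.0, 0.001], [0.003, -0.001, -1.0]]
ft_force: [-4.5, -0.7, 13.9]
opening: 0.001
```

Request:
play_rows --rows '[[[0,0,0.5],[0,0,0]],[[0,0,0],[0,0,0]]]'

```text
time: 36.58
ee_pos: [0.6287, 0.0905, 0.1181]
tool_rot: [[1.0, 0.013, 0.003], [0.013, -1.0, 0.001], [0.003, -0.001, -1.0]]
ft_force: [-4.0, -0.1, 15.1]
opening: -0.001
```

Request:
play_rows --rows '[[[0,0,0.4],[0,0,0]],[[0,0,0],[0,0,0]]]'

```text
time: 36.83
ee_pos: [0.6287, 0.0904, 0.1178]
tool_rot: [[1.0, 0.013, 0.003], [0.013, -1.0, 0.001], [0.003, -0.001, -1.0]]
ft_force: [-5.0, -0.3, 15.7]
opening: 0.004
```

Request:
play_rows --rows '[[[0,0,0.4],[0,0,0]],[[0,0,0],[0,0,0]]]'

```text
time: 37.08
ee_pos: [0.6284, 0.0904, 0.1151]
tool_rot: [[1.0, 0.012, 0.002], [0.012, -1.0, 0.001], [0.002, -0.001, -1.0]]
ft_force: [0.1, 0.0, 0.3]
opening: -0.003
```

It snapped: the height dropped to 0.1151 and the force went to zero. One more gentle push will confirm it has bottomed out.

Request:
play_rows --rows '[[[0,0,0.7],[0,0,0]],[[0,0,0.7],[0,0,0]]]'

```text
time: 37.33
ee_pos: [0.6284, 0.0904, 0.1146]
tool_rot: [[1.0, 0.013, 0.001], [0.013, -1.0, 0.001], [0.001, -0.001, -1.0]]
ft_force: [-5.3, 0.3, 15.0]
opening: 0.002
```

Request:
play_rows --rows '[[[0,0,0.5],[0,0,0]],[[0,0,0.3],[0,0,0]]]'

```text
time: 37.58
ee_pos: [0.6284, 0.0904, 0.1146]
tool_rot: [[1.0, 0.013, 0.002], [0.013, -1.0, 0.001], [0.002, -0.001, -1.0]]
ft_force: [-6.5, -0.4, 18.2]
opening: 0.003
```

It hits the same hard stop, 0.1146, as the square lid. I'll back off and do a final check of both.

Request:
play_rows --rows '[[[0,0,-5],[0,0,0]],[[0,0,-25],[0,0,0]],[[0,10,-50],[0,0,0]],[[0,30,-50],[0,0,0]],[[0,30,-10],[0,0,0]],[[0,0,0],[0,0,0]],[[0,0,0],[0,0,0]]]'

```text
time: 38.45
ee_pos: [0.6285, 0.0206, 0.2512]
tool_rot: [[1.0, 0.012, -0.001], [0.012, -1.0, 0.002], [-0.001, -0.002, -1.0]]
ft_force: [-0.4, 0.0, -1.2]
opening: -0.0
```

```bash
python3 snap.py w19
python3 - <<'E'
from h import *
save('top9',bot.capture('top'));save('side9',bot.capture('side'))
a=cv2.imread('pics/top9.png')[90:290,130:450];b=cv2.imread('pics/side9.png')[140:340,190:400]
cv2.imwrite('pics/f9.png',np.vstack([cv2.resize(np.hstack([a,b]),None,fx=1.5,fy=1.5)]))
for n,p,z in [('round',(263,128),.04),]: pass
E
```

```text
T [  0.6898 -79.2196 -70.5665]
38.45 [-8.3107 24.98   80.7345  0.0991 74.3725 -9.0243] [0.6285 0.0206 0.2512] [[ 0.9999  0.012  -0.0013]
 [ 0.012  -0.9999  0.0019]
 [-0.0012 -0.0019 -1.    ]] [-0.3546  0.0241 -1.1907] -0.0003149503893027431
```

View pics/w19.png

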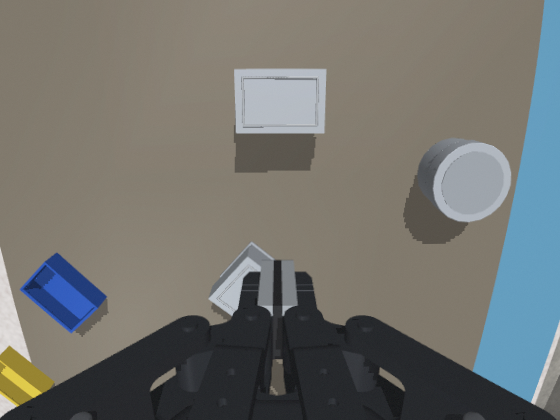

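View pics/f9.png

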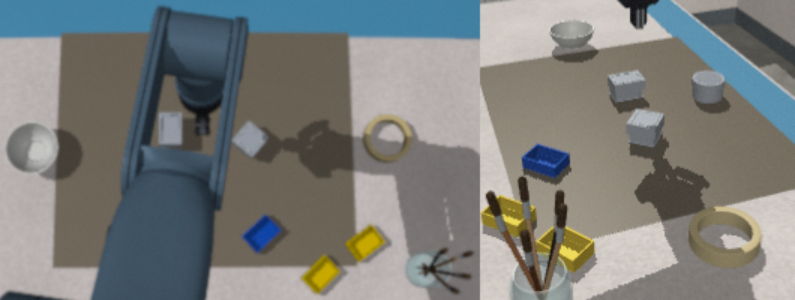

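Both lids sit level on their tins and nothing else has moved, so I'll hand in.

```bash
python3 -c "
from h import *
bot.job_done();print(bot.get_obs()['time'])"
```

```text
the job is handed in; nothing more can be done
the job is handed in; nothing more can be done
```

Both tins are closed and I've handed the job in after about 38.6 s of the 72 s; no verdict was reported.

- **Square lid:** I picked it up from above, slid it onto the chalk tin without force and pressed it to about 20 N. It never visibly snapped. It seems to have gone home already when I let go of it, though I don't know how, because no force showed. The shut fingertips stopped hard with the lid top at about 42 mm, and that height did not change under the press.
- **Oblong lid:** I turned it over in two 90° steps, standing it on its long wall in between, then re-gripped it from above and set it on the charcoal tin. It met the beads with its top at about 46 mm, snapped home at about 16 N and then stopped at about 42 mm, the same stop as the square lid.
- **Final look:** in the last pictures both tins stand upright with level lids, the arm is clear, and the bystanders and the blue and yellow lids appear unmoved.

**Checks that were weak or disagreed:**
- The pictures alone placed the square lid's top only roughly, at 40–43 mm. I rely on the fingertip stop height for both lids.
- The arm's position readings wandered by 1–2 mm, and the wrist camera's calibration offset by about 0.6 mm. I set the final alignment from where tin and lid appeared in the same picture.

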